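# Set up and switch on the warming plate

### The job

First switch the warming plate off by turning its dial back to the off stop. With it still off, lay the guide rail on the bench flush against the plate's front edge (the one facing the robot) and centred along it, and stand every pudding mould upright on the plate, its whole base on the dark surface. Only then turn the dial up to the fourth click from off, and leave the bowl and the jar where they are.

Things in the scene. Friction and masses are not known exactly. Their poses are not given: they have to be found in the camera images.
- warmer: Warming plate, fixed. Dark flat plate 200 mm (x) by 260 mm (y), top 14 mm above the bench. Origin: centre of its underside, at bench level; x points away from the robot. Front edge: the upright face at x = -100, 14 mm high, y -130 to 130. A steel control box, 200 (x) by 124 (y), 45 mm high, adjoins its +y end (y 130 to 254) with the dial on top at x = 0, y = 192.
- dial (a joint): Black rotary switch, upright axis. Value in rad: 0 = off, at an end stop; grows clockwise seen from above in clicks of 0.524 rad (30 degrees) to the end stop at click 8. Sprung: past halfway it snaps to the next click and rests only at clicks; about 0.1 N m turns it. Marks on the box: a long bar at off, then a dot per click.
- dial_grip (a point): On the dial axis at gripping height, 82 mm above the bench; turns with the dial. Grip bar: upright, 49 mm long (along this x axis), 14 mm thick, 32 mm high, top 7 mm above this point, on a round disc 23 mm below it. A white pointer line on its top lies towards -x, and points to the plate's -x when off. z is up.
- rail: Loose aluminium guide rail, an inverted T: foot 40 mm wide (its x), 240 mm long (its y), 10 mm high, with an upright rib 12 mm thick along its middle, top 50 mm above the bench. 0.35 kg. Origin: centre of its underside. The two long sides are alike.
- rail_end_a (a point): Middle of the rail's foot at its +y end, at the underside (120 mm from the origin).
- rail_end_b (a point): Middle of the rail's foot at its -y end, at the underside.
- mould1: Steel pudding mould, an open round cup: 58 mm across at the rim, 55 mm at the base, 50 mm high, wall 2.5 mm, about 0.1 kg. Origin: centre of its underside; z is up through its mouth. All moulds are alike; 3 or 4 are present (None: absent).
- mould2: Steel pudding mould, an open round cup: 58 mm across at the rim, 55 mm at the base, 50 mm high, wall 2.5 mm, about 0.1 kg. Origin: centre of its underside; z is up through its mouth. All moulds are alike; 3 or 4 are present (None: absent).
- mould3: Steel pudding mould, an open round cup: 58 mm across at the rim, 55 mm at the base, 50 mm high, wall 2.5 mm, about 0.1 kg. Origin: centre of its underside; z is up through its mouth. All moulds are alike; 3 or 4 are present (None: absent).
- mould4: Steel pudding mould, an open round cup: 58 mm across at the rim, 55 mm at the base, 50 mm high, wall 2.5 mm, about 0.1 kg. Origin: centre of its underside; z is up through its mouth. All moulds are alike; 3 or 4 are present (None: absent).
- bowl: Bystander: steel mixing bowl, 130 mm across, 65 mm high. Origin: centre of its underside.
- jar: Bystander: closed jar, 70 mm across, 85 mm high. Origin: centre of its underside.
Not all that is in view belongs to the job. Leave any purple look-alike of the mould4 alone.

How it is judged:
By the outcome, as a careful person would: the job done as asked, in the order asked, and still so for the second after the job is handed in, with the robot touching nothing.
Of mould1, mould2, mould3, mould4 only 3 to 4 are there at a start; the rules pass over those that are not, and their reading is None.
At some moment in a run one of rail, mould1, mould2, mould3, mould4 may be knocked a few centimetres aside while the robot is not near it.
It also fails if it takes over 210 s, if anything falls off the work surface, if the arm or the gripper's body presses on something with over 40 N, if the wrist force passes 120 N, or if a joint passes its speed limit or range.

### The arm

A 6-joint arm with a two-finger parallel gripper is mounted at the origin on the work surface. World frame = base frame: x ahead of the robot, y to its left, z up, the work surface at z = 0. Lengths are in m, angles in rad, forces in N, time in s.
With the tool pointing down it reaches from about 0.25 to 0.775 m from the base axis. Payload 4 kg.
Tool frame: the origin (TCP) lies at the very end of the fingers, on their centre line; the grasp point (between the pads) lies hold_point_z behind it (hold_point_z is the distance from the TCP to the grasp point, in m); z points along the fingers, y is the direction in which the jaws open and shut (so a half turn about z gives the same grasp; the last joint's range is limited). The gripper opens to 94 mm and grips with 3 to 60 N. Pads are 16 mm wide; open, the fingers measure 119 mm over their backs; the gripper's body (75 mm by 177 mm) begins 78 mm behind the grasp point.
Start: joints at [1.006, 0.087, 1.371, -0, 1.684, -0.103], TCP at [0.245, 0.492, 0.168] pointing down, gripper open.
Joint ranges: [-3.1, 3.1], [-0.76, 2.03], [0.27, 2.55], [-1.08, 4.22], [0.17, 2.65], [-2.57, 2.57]. Speed limits (rad/s): [2.79, 2.79, 3.14, 3.14, 3.14, 3.14].

### API

Orientations are given as [roll, pitch, yaw] about the fixed x, y, z axes, in that order (R = Rz(yaw) Ry(pitch) Rx(roll)).
In Python, from bench import * gives the robot as it stands.
- The arm moves only by the tool step_arm, never from a script. Its argument "increments" is text: rows parted by semicolons, each of 6 numbers parted by spaces: the shift along the tool's x, y, z in cm, then the turn, a rotation vector about the tool's x, y, z in rad. A call has 1 to 5 rows; each row shifts and turns the commanded pose from where the row before left it, along the tool's axes as they then stand; what a row does not reach is not made up. A row lasts 1/10 s, in which the tool goes at most 50 mm and 8.59 degrees, less where a joint would pass 70% of its speed; a pose out of reach is approached as far as the arm can. A call is refused whole if a number of a shift passes 5 or a number of a turn 0.15, either way. A call with a gripper value outside its range is refused whole. "claw" is the gripper's target within -1 to 1 (shut at 1, half-way at 0, fully open at -1), set as the call begins (left out, the last holds). The fingers move at their own pace and stop on an object; the grip force is fixed at half the most. Time passes only in rows, so rows that do not move let the fingers close. It gives the time, the measured TCP pose, the force and the opening at its end, in the units of the state.
- get_obs(): the state, without advancing time (a new reading comes with each control period).
- snapshot(name): name is "side" or "top"; returns the picture (480x640x3 uint8, red, green, blue); there is no depth.
- calibration(name): a dict with "camera_matrix" (3x3 intrinsics, pixels), "eye" and "orientation" of the camera in the world. Camera axes: x right, y up, looking along -z (the intrinsics and any distortion apply to the point x, -y, -z); pixel columns grow to the right and rows downward; lengths in m; the calibration is good to about 2 mm. A picture is of the moment at which its call begins. calibration takes no time and is no camera call.
- close_job(): hands the job in, once; it reports no verdict.
The state is a dict: "time": time; "joint_positions": joint angles; "qvel": joint speeds; "joint_torque": joint torques, N m; "tool_pos": TCP position; "ee_rot": TCP orientation; "wrist_force": force on the tool from outside, world axes, zero at the start; "wrist_torque": the same for the moment, N m; "width": finger opening in m.
Only numpy, scipy, OpenCV 4.12 (cv2) and the standard library are available. Lean on these libraries where they do the work, as an engineer would, in place of code of your own. Each camera call takes 0.05 s, during which the arm holds its last target. There are 200 camera calls.

## Working session

There is one attempt and no reset: what is moved stays moved. The work goes in short steps, Python scripts to look and compute and a tool call to move; the robot and the scene stay as the last step left them, time stands still between calls to the robot, and variables do not carry over. Pictures are saved under pics/ and viewed, about 12 in all and at most 16, crops included, and the job is handed in when it is done.

Besides the shell and the picture viewer there is one more tool, called after ">>>" as name(argument=value, ...) on one line, values as JSON. step_arm: Moves the arm, as the interface text tells. Its arguments: {"type":"object","properties":{"increments":{"type":"string"},"claw":{"type":"number"}},"required":["increments"]}

```bash
ls; mkdir -p pics; python3 - <<'E'
from bench import *
import cv2
o=get_obs();print(o)
for n in("top","side"):
    cv2.imwrite(f"pics/{n}0.png",snapshot(n)[:,:,::-1]);print(n,calibration(n))
E
```

```text
pics
{'time': 0.0, 'joint_positions': array([ 1.00589849e+00,  8.79185555e-02,  1.37219453e+00, -5.45979996e-05,
        1.68357261e+00, -1.03104475e-01]), 'qvel': array([-0.0002583 , -0.00085532,  0.00070405,  0.00139311,  0.00141045,
       -0.00032995]), 'joint_torque': array([-1.12569091e-03, -3.40173197e+01, -3.02429581e+01,  7.15450547e-02,
        3.30048474e-02, -1.46575176e-04]), 'tool_pos': array([0.24475588, 0.49186591, 0.16655445]), 'ee_rot': array([-3.13950514e+00, -1.61443944e-04,  2.67979304e+00]), 'wrist_force': array([ 0.03859465,  0.01646654, -0.03302869]), 'wrist_torque': array([-0.04568672, -0.03255744, -0.00320312]), 'width': 0.09391262887620733}
top {'camera_matrix': array([[551.53431789,   0.        , 312.64261592],
       [  0.        , 551.53431789, 231.94477993],
       [  0.        ,   0.        ,   1.        ]]), 'eye': array([0.25365681, 0.0202921 , 1.75494483]), 'orientation': array([ 0.18276737,  0.0165151 , -1.59472433])}
side {'camera_matrix': array([[568.09245727,   0.        , 322.06581611],
       [  0.        , 568.09245727, 249.07475849],
       [  0.        ,   0.        ,   1.        ]]), 'eye': array([-0.04815015, -1.27986321,  1.11528433]), 'orientation': array([ 0.94627363,  0.01062115, -0.44404388])}
```

View pics/top0.png

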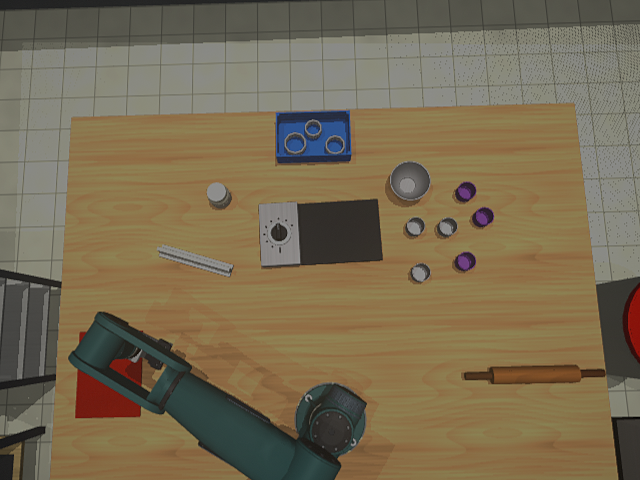

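View pics/side0.png

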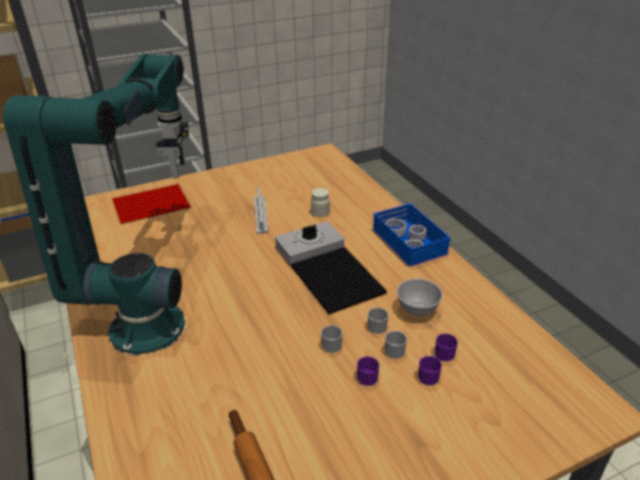

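The top view shows steel cups at (415,227), (447,227) and (420,272). Purple look-alikes are at (466,191), (484,217) and (465,261), and three round things sit in the blue tray at (295,143), (313,129) and (335,145). I'll enlarge to check which are moulds.

```bash
cat > h.py <<'E'
from bench import *
import numpy as np, cv2
from scipy.spatial.transform import Rotation as R
def px2w(n,u,v,z):
    c=calibration(n);K=np.array(c["camera_matrix"]);M=R.from_euler('xyz',c["orientation"]).as_matrix()
    d=np.linalg.inv(K)@[u,v,1];d=M@(d*[1,-1,-1]);e=c["eye"];return e+d*(z-e[2])/d[2]
def w2px(n,p):
    c=calibration(n);K=np.array(c["camera_matrix"]);M=R.from_euler('xyz',c["orientation"]).as_matrix()
    d=M.T@(np.array(p)-c["eye"]);q=K@(d*[1,-1,-1]);return q[:2]/q[2]
def crop(n,name,x0,y0,w,h,s):
    im=snapshot(n)[y0:y0+h,x0:x0+w,::-1]
    cv2.imwrite(f"pics/{name}.png",cv2.resize(im,None,fx=s,fy=s,interpolation=cv2.INTER_CUBIC))
def delta(p,yaw=None):
    """tool-frame shift (cm) to reach world p, turn about tool z (rad)"""
    o=get_obs();M=R.from_euler('xyz',o["ee_rot"]).as_matrix()
    print("tcp",o["tool_pos"].round(4),"rpy",o["ee_rot"].round(3),"w",round(o["width"],4),"t",round(o["time"],2))
    print("shift cm",(M.T@(np.array(p)-o["tool_pos"])*100).round(2))
E
python3 - <<'E'
from h import *
crop("top","c1",150,100,200,180,4)
crop("top","c2",350,150,160,145,5)
o=get_obs()
for s in "top","side":print(s,w2px(s,[0,0,0]))
print([ (k) for k in dir() if 'hold' in k])
E
```

```text
top [330.81851831 418.43082508]
side [147.54772544 327.14793231]
['hold_point_z']
```

View pics/c1.png

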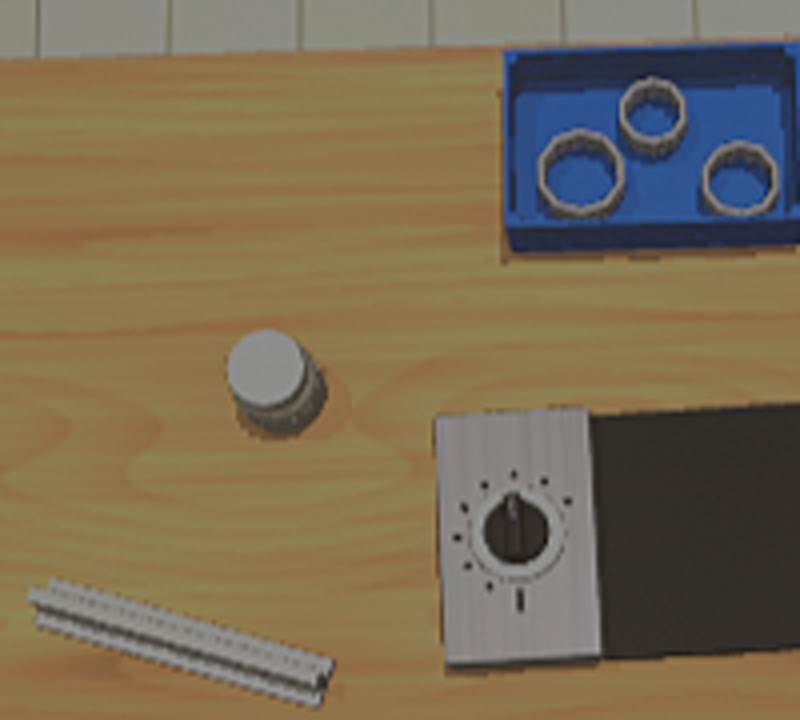

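View pics/c2.png

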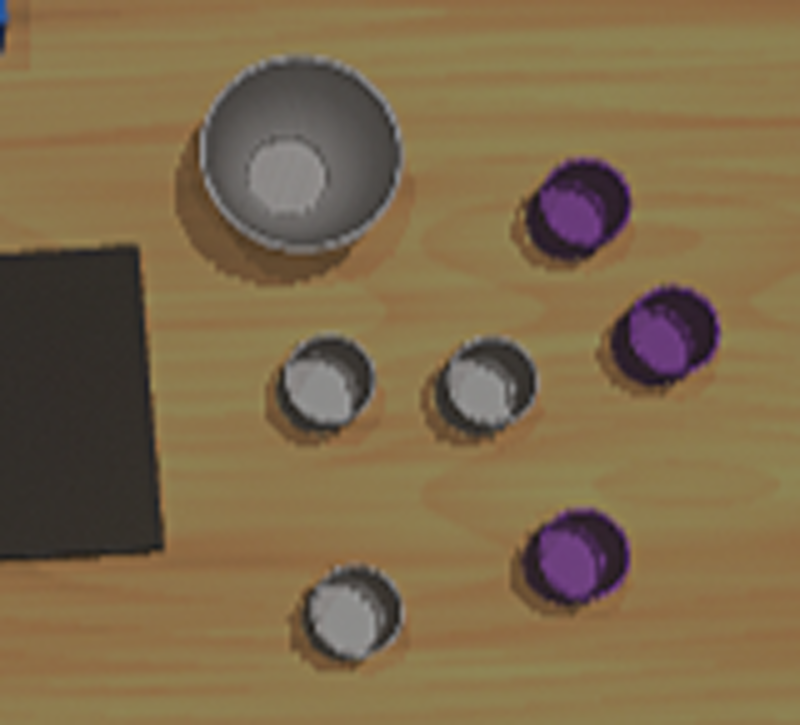

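In the tray are rings with no floor (blue shows through) in different sizes, so they aren't moulds. The moulds are the three upright steel cups at about (415,227), (447,227) and (421,272). The dial pointer is on the 6th dot from the bar, so it is at click 6. It needs −180° to reach off, which is counter-clockwise seen from above.

```bash
python3 - <<'E'
from h import *
np.set_printoptions(precision=4,suppress=True)
print("hold",hold_point_z)
c1=lambda x,y,z:px2w("top",150+(x+.5)/4-.5,100+(y+.5)/4-.5,z)[:2]
c2=lambda x,y,z:px2w("top",350+(x+.5)/5-.5,150+(y+.5)/5-.5,z)[:2]
print("plate right far,near",c2(137,246,.014),c2(163,549,.014))
b=[c1(*q,.045) for q in((437,415),(588,407),(601,656),(446,664))];print("box fl,fr,nr,nl",b)
print("dial",c1(516,530,.07))
for q in((328,382),(490,383),(357,612)):print("mould",c2(*q,.05))
print("bowl",c2(301,154,.065),"jar",c1(266,368,.085))
f=[c1(*q,.01) for q in((52,578),(334,660),(38,627),(320,706))];print("rail",f,np.mean(f,0),np.linalg.norm(f[0]-f[1]),np.linalg.norm(f[0]-f[2]))
crop("top","rail",150,235,100,50,8)
E
```

```text
hold 0.0188
plate right far,near [ 0.6796 -0.1698] [ 0.4815 -0.1773]
box fl,fr,nr,nl [array([0.6676, 0.2102]), array([0.6708, 0.0896]), array([0.4709, 0.0832]), array([0.4677, 0.2044])]
dial [0.568  0.1465]
mould [ 0.5797 -0.2816]
mould [ 0.5763 -0.3828]
mould [ 0.4344 -0.2911]
bowl [ 0.724  -0.2704] jar [0.6994 0.3395]
rail [array([0.55  , 0.5252]), array([0.4777, 0.2976]), array([0.5105, 0.5354]), array([0.4412, 0.3086])] [0.4948 0.4167] 0.2388363071804819 0.040831634619843134
```

View pics/rail.png

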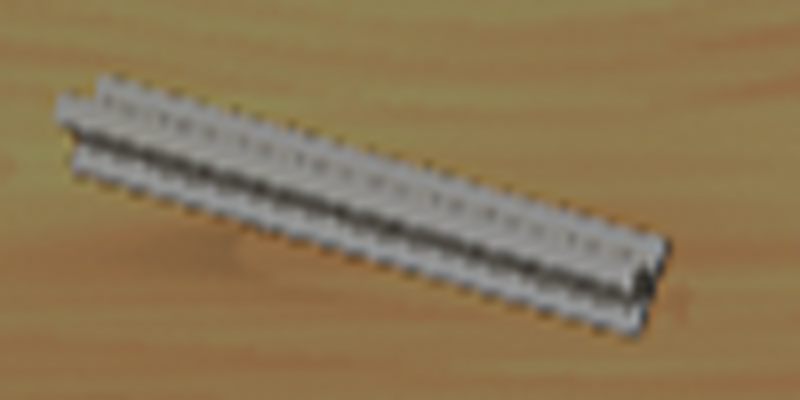

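>>> step_arm(increments="0 0 0 0 0 0.147;0 0 0 0 0 0.147;0 0 0 0 0 0.147;0 0 0 0 0 0.147;0 0 0 0 0 0.147", claw=-1)

```text
time: 0.75
tool_pos: [0.245, 0.4923, 0.1675]
ee_rot: [-3.141, 0.0, 1.939]
wrist_force: [-0.3, 0.4, -0.5]
width: 0.094
```

>>> step_arm(increments="0 0 0 0 0 0.147;0 0 0 0 0 0.147;0 0 0 0 0 0.147;0 0 0 0 0 0.147;0 0 0 0 0 0.147")

```text
time: 1.25
tool_pos: [0.245, 0.4923, 0.1675]
ee_rot: [-3.142, 0.0, 1.204]
wrist_force: [-0.2, 0.8, -0.3]
width: 0.0943
```

>>> step_arm(increments="0 0 0 0 0 0.147;0 0 0 0 0 0.147;0 0 0 0 0 0.147;0 0 0 0 0 0.147;0 0 0 0 0 0.147")

```text
time: 1.75
tool_pos: [0.245, 0.4923, 0.1675]
ee_rot: [3.141, 0.0, 0.469]
wrist_force: [-0.2, -0.6, 0.7]
width: 0.0941
```

>>> step_arm(increments="0 0 0 0 0 0.147;0 0 0 0 0 0.147;0 0 0 0 0 0.147;0 0 0 0 0 0")

```text
time: 2.15
tool_pos: [0.245, 0.4923, 0.1675]
ee_rot: [3.141, 0.0, 0.034]
wrist_force: [0.4, 0.2, 0.3]
width: 0.0938
```

>>> step_arm(increments="3.1 3.5 0.3 0 0 0;3.1 3.5 0.3 0 0 0;3.1 3.5 0.3 0 0 0;3.1 3.5 0.3 0 0 0;3.1 3.5 0.3 0 0 0")

```text
time: 2.65
tool_pos: [0.4068, 0.3213, 0.1527]
ee_rot: [-3.141, -0.0, 0.038]
wrist_force: [1.2, 0.2, 0.3]
width: 0.0942
```

>>> step_arm(increments="3.1 3.5 0.3 0 0 0;3.1 3.5 0.3 0 0 0;3.1 3.5 0.3 0 0 0;3.1 3.5 0.3 0 0 0;0 0 0 0 0 0")

```text
time: 3.15
tool_pos: [0.5373, 0.1823, 0.1393]
ee_rot: [3.139, 0.001, 0.03]
wrist_force: [-0.6, 0.5, 0.2]
width: 0.0938
```

```bash
python3 -c "
from h import *
delta([.569,.1467,.064]);print(get_obs()['joint_positions'].round(3))"
```

```text
tcp [0.5373 0.1823 0.1393] rpy [3.139e+00 1.000e-03 3.000e-02] w 0.0938 t 3.15
shift cm [3.07 3.63 7.54]
[ 0.229  0.134  1.375 -0.002  1.633  1.769]
```

>>> step_arm(increments="3.1 3.6 0 0 0 0;0 0 3 0 0 0;0 0 3 0 0 0;0 0 1.5 0 0 0;0 0 0 0 0 0")

```text
time: 3.65
tool_pos: [0.5642, 0.1523, 0.0626]
ee_rot: [3.141, 0.006, 0.036]
wrist_force: [0.4, 0.4, -0.7]
width: 0.0942
```

```bash
python3 -c "
from h import *
delta([.569,.1467,.064])
crop('top','d1',230,180,90,100,6)"
```

```text
tcp [0.5642 0.1523 0.0626] rpy [3.141 0.006 0.036] w 0.0942 t 3.65
shift cm [ 0.46  0.57 -0.14]
```

>>> step_arm(increments="0.4 0.55 -0.1 0 0 0;0 0 0 0 0 0;0 0 0 0 0 0")

```text
time: 4.0
tool_pos: [0.5721, 0.1468, 0.0685]
ee_rot: [-3.141, -0.003, 0.034]
wrist_force: [0.1, 0.8, 0.0]
width: 0.0941
```

>>> step_arm(increments="0 0 0 0 0 0;0 0 0 0 0 0;0 0 0 0 0 0;0 0 0 0 0 0;0 0 0 0 0 0", claw=1)

```text
time: 4.5
tool_pos: [0.5709, 0.1467, 0.0666]
ee_rot: [-3.142, 0.0, 0.034]
wrist_force: [-0.7, -0.5, -0.1]
width: 0.0574
```

>>> step_arm(increments="0 0 0 0 0 0;0 0 0 0 0 0;0 0 0 0 0 0;0 0 0 0 0 0")

```text
time: 4.9
tool_pos: [0.5709, 0.1467, 0.0667]
ee_rot: [-3.142, 0.0, 0.034]
wrist_force: [-0.0, 0.4, -0.3]
width: 0.0255
```

>>> step_arm(increments="0 0 0 0 0 0;0 0 0 0 0 0;0 0 0 0 0 0;0 0 0 0 0 0")

```text
time: 5.3
tool_pos: [0.5709, 0.1467, 0.0667]
ee_rot: [-3.141, 0.0, 0.034]
wrist_force: [0.2, -0.8, 0.1]
width: 0.0007
```

>>> step_arm(increments="0 0 0 0 0 -0.1;0 0 0 0 0 -0.1;0 0 0 0 0 -0.1;0 0 0 0 0 -0.1;0 0 0 0 0 -0.1")

```text
time: 5.8
tool_pos: [0.5709, 0.1467, 0.0667]
ee_rot: [-3.142, -0.0, 0.538]
wrist_force: [-0.6, 0.2, -0.3]
width: 0.0002
```

```bash
python3 -c "
from h import *
crop('side','d2',220,130,200,150,4)"
```

```text
(no output)
```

View pics/d2.png

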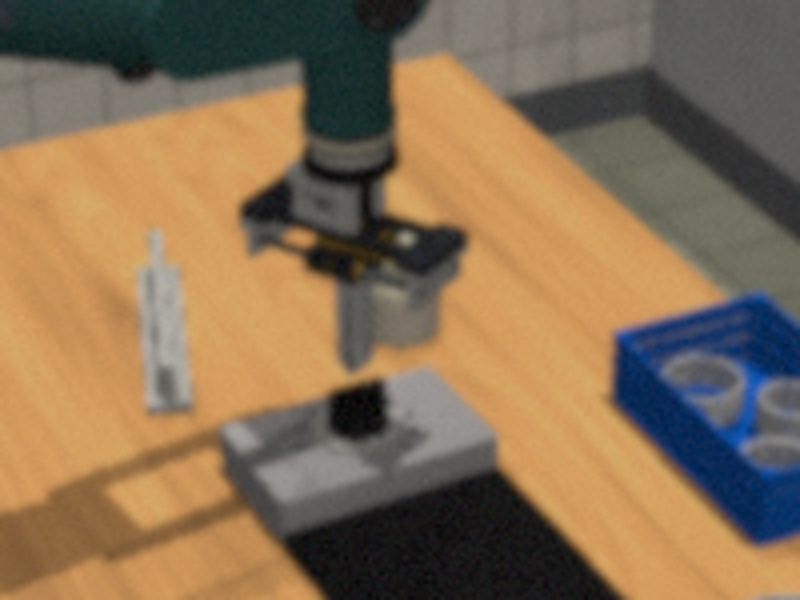

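```bash
python3 -c "
from h import *
o=get_obs();p=o['tool_pos'];print(p,(w2px('side',p)-[220,130])*4)
for z in(.045,.089,.12):print(z,(w2px('side',[.5697,.1467,z])-[220,130])*4)
print(w2px('top',p))
crop('top','d3',230,180,100,100,6)"
```

```text
[0.57089199 0.14673085 0.06666534] [356.48325061 406.40795983]
0.045 [355.81574255 428.42232363]
0.089 [354.51994215 384.17252168]
0.12 [353.58526569 352.25460531]
[278.60691998 231.40592768]
```

View pics/d3.png

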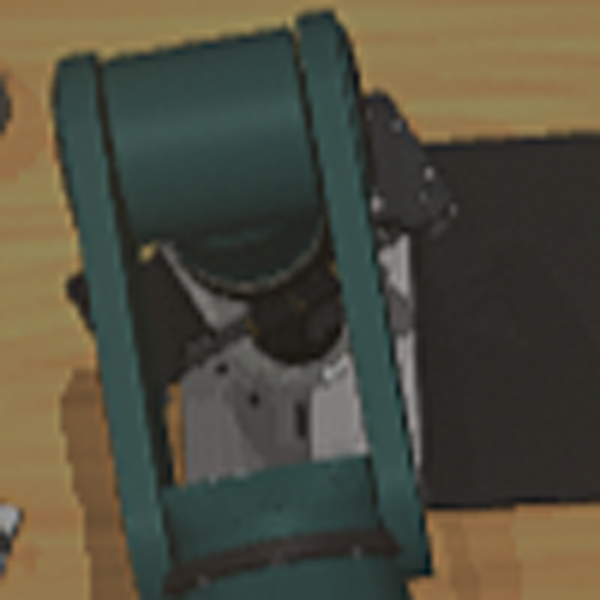

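```bash
python3 -c "
from h import *
p=np.array([.2448,.4919,.1666])
im=cv2.imread('pics/side0.png')
cv2.imwrite('pics/s0c.png',cv2.resize(im[90:250,100:260],None,fx=4,fy=4))
for w in(-.047,0,.047):
  for dz in (0,.035):
    q=p+[w*np.sin(2.68),-w*np.cos(2.68),dz];print(w,dz,(w2px('side',q)-[100,90])*4)
"
```

```text
-0.047 0 [311.40923505 390.37420483]
-0.047 0.035 [304.7489527  353.75406643]
0 0 [323.59755692 363.26184685]
0 0.035 [317.19706053 327.07583464]
0.047 0 [335.32033964 337.18505918]
0.047 0.035 [329.16478122 301.42714722]
```

View pics/s0c.png

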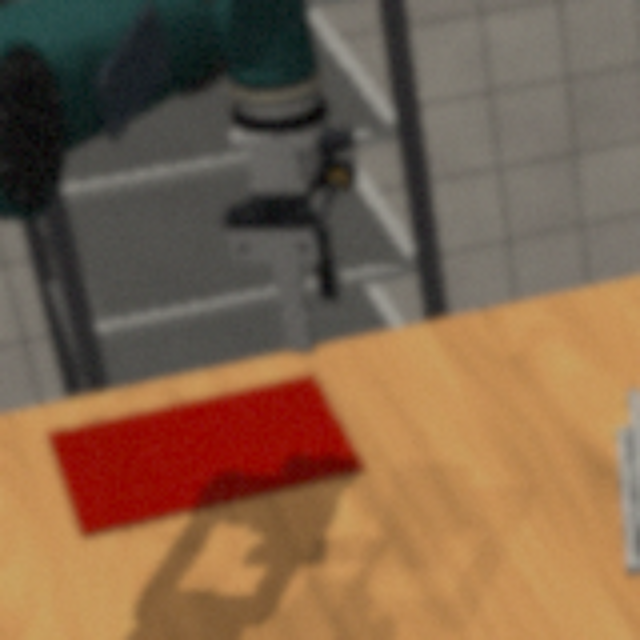

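Compared with the pictures, the visible fingertips sit about 36 mm above the reported TCP. The start view shows it (tip at crop (303,352), while the reported TCP projects to (324,363)), and so does the dial view (370 against 406). The fingers therefore closed above the dial. I'll aim about 36 mm lower in reported z and confirm by contact.

>>> step_arm(increments="0 0 0 0 0 0.1;0 0 0 0 0 0.1;0 0 0 0 0 0.1;0 0 0 0 0 0.1;0 0 0 0 0 0.1", claw=-1)

```text
time: 6.4
tool_pos: [0.5709, 0.1467, 0.0667]
ee_rot: [-3.142, -0.0, 0.027]
wrist_force: [-0.7, -0.4, -0.1]
width: 0.0368
```

>>> step_arm(increments="0 0 0 0 0 0;0 0 0 0 0 0;0 0 0 0 0 0;0 0 0 0 0 0;0 0 0 0 0 0")

```text
time: 6.9
tool_pos: [0.571, 0.1467, 0.0667]
ee_rot: [-3.142, -0.0, 0.034]
wrist_force: [0.3, -0.2, 0.2]
width: 0.0773
```

>>> step_arm(increments="-0.1 0 1.0 0 0 0;0 0 1 0 0 0;0 0 1 0 0 0;0 0 0.7 0 0 0;0 0 0 0 0 0")

```text
time: 7.4
tool_pos: [0.5685, 0.1465, 0.0275]
ee_rot: [3.141, 0.004, 0.034]
wrist_force: [0.2, -0.5, -0.6]
width: 0.094
```

>>> step_arm(increments="0 0 0 0 0 0;0 0 0 0 0 0;0 0 0 0 0 0;0 0 0 0 0 0;0 0 0 0 0 0", claw=1)

```text
time: 7.9
tool_pos: [0.5702, 0.1467, 0.0301]
ee_rot: [-3.141, -0.001, 0.034]
wrist_force: [0.4, -0.1, 0.2]
width: 0.0575
```

>>> step_arm(increments="0 0 0 0 0 0;0 0 0 0 0 0;0 0 0 0 0 0;0 0 0 0 0 0;0 0 0 0 0 0")

```text
time: 8.4
tool_pos: [0.5699, 0.1467, 0.0297]
ee_rot: [-3.142, -0.0, 0.034]
wrist_force: [1.2, 0.5, 0.7]
width: 0.0178
```

>>> step_arm(increments="0 0 0 0 0 0;0 0 0 0 0 0;0 0 0 0 0 0;0 0 0 0 0 0")

```text
time: 8.8
tool_pos: [0.57, 0.145, 0.0297]
ee_rot: [3.139, 0.0, 0.033]
wrist_force: [0.8, -4.8, 1.4]
width: 0.0136
```

>>> step_arm(increments="0 0.15 0 0 0 -0.125;0 0 0 0 0 -0.125;0 0 0 0 0 -0.125;0 0 0 0 0 -0.125;0 0 0 0 0 -0.125")

```text
time: 9.3
tool_pos: [0.5701, 0.1447, 0.0297]
ee_rot: [3.141, 0.0, 0.663]
wrist_force: [0.5, -2.9, -0.0]
width: 0.0138
```

>>> step_arm(increments="0 0 0 0 0 -0.125;0 0 0 0 0 -0.125;0 0 0 0 0 -0.125;0 0 0 0 0 -0.125;0 0 0 0 0 -0.125")

```text
time: 9.8
tool_pos: [0.5705, 0.1445, 0.0297]
ee_rot: [3.14, 0.001, 1.288]
wrist_force: [1.4, -3.4, 1.3]
width: 0.0136
```

>>> step_arm(increments="0 0 0 0 0 -0.125;0 0 0 0 0 -0.125;0 0 0 0 0 -0.125;0 0 0 0 0 -0.125;0 0 0 0 0 -0.125")

```text
time: 10.3
tool_pos: [0.5709, 0.1445, 0.0297]
ee_rot: [3.14, 0.001, 1.913]
wrist_force: [2.6, -3.2, -0.6]
width: 0.0139
```

>>> step_arm(increments="0 0 0 0 0 -0.125;0 0 0 0 0 -0.125;0 0 0 0 0 -0.125;0 0 0 0 0 -0.125;0 0 0 0 0 -0.125")

```text
time: 10.8
tool_pos: [0.5712, 0.1447, 0.0297]
ee_rot: [3.141, 0.002, 2.538]
wrist_force: [2.2, -1.8, -1.9]
width: 0.0139
```

>>> step_arm(increments="0 0 0 0 0 -0.125;0 0 0 0 0 -0.125;0 0 0 0 0 -0.125;0 0 0 0 0 -0.125;0 0 0 0 0 -0.125")

```text
time: 11.3
tool_pos: [0.5713, 0.1451, 0.0297]
ee_rot: [3.141, 0.003, -3.12]
wrist_force: [3.1, -1.8, -1.2]
width: 0.0137
```

```bash
python3 -c "
from h import *
o=get_obs();print(o)"
```

```text
{'time': 11.3, 'joint_positions': array([ 1.52619582e-01,  2.36820346e-01,  1.47708217e+00, -1.02482867e-04,
        1.42499345e+00, -1.44008119e+00]), 'qvel': array([ 9.00795279e-04, -2.19988063e-03,  1.61030091e-03, -3.14975270e-04,
       -1.59973988e-03, -1.23760912e+00]), 'joint_torque': array([  1.48457598, -39.47989583, -28.08085263,   0.77376142,
         0.87481443,   1.02674805]), 'tool_pos': array([0.57129929, 0.1451006 , 0.0296831 ]), 'ee_rot': array([ 3.14134173e+00,  2.68689374e-03, -3.11967379e+00]), 'wrist_force': array([ 3.07160819, -1.80015437, -1.17680005]), 'wrist_torque': array([-0.34498687, -0.50047037,  0.00437696]), 'width': 0.01373762687507272}
```

>>> step_arm(increments="0 0 0 0 0 -0.04;0 0 0 0 0 -0.03;0 0 0 0 0 0;0 0 0 0 0 0.05;0 0 0 0 0 0")

```text
time: 11.8
tool_pos: [0.5712, 0.1451, 0.0297]
ee_rot: [-3.142, 0.003, -3.105]
wrist_force: [5.9, -0.9, -2.7]
width: 0.0137
```

>>> step_arm(increments="0 0 0 0 0 0;0 0 0 0 0 0;0 0 0 0 0 0;0 0 0 0 0 0;0 0 0 0 0 0", claw=-1)

```text
time: 12.3
tool_pos: [0.5697, 0.1454, 0.0297]
ee_rot: [3.141, -0.0, -3.104]
wrist_force: [0.3, -0.1, -0.5]
width: 0.0505
```

>>> step_arm(increments="0 0 0 0 0 0;0 0 -3 0 0 0;0 0 -4 0 0 0;0 0 -3 0 0 0;0 0 0 0 0 0")

```text
time: 12.8
tool_pos: [0.5734, 0.1458, 0.136]
ee_rot: [3.14, 0.011, -3.104]
wrist_force: [0.1, 0.3, 0.5]
width: 0.0904
```

```bash
python3 -c "
from h import *
delta([.4948,.4167,.08])"
```

```text
tcp [0.5734 0.1458 0.136 ] rpy [ 3.14   0.011 -3.104] w 0.0904 t 12.8
shift cm [ 6.9  27.36  5.57]
```

>>> step_arm(increments="0 0 0 0 0 0.147;0 0 0 0 0 0.147;0 0 0 0 0 0.147;0 0 0 0 0 0.147;0 0 0 0 0 0.147")

```text
time: 13.3
tool_pos: [0.5692, 0.1451, 0.128]
ee_rot: [-3.14, -0.002, 2.438]
wrist_force: [0.2, -0.7, -0.2]
width: 0.0937
```

>>> step_arm(increments="0 0 0 0 0 0.147;0 0 0 0 0 0.147;0 0 0 0 0 0.147;0 0 0 0 0 0.147;0 0 0 0 0 0.147")

```text
time: 13.8
tool_pos: [0.5692, 0.1451, 0.128]
ee_rot: [-3.139, -0.0, 1.703]
wrist_force: [-0.0, 0.1, -0.1]
width: 0.0943
```

>>> step_arm(increments="0 0 0 0 0 0.147;0 0 0 0 0 0.147;0 0 0 0 0 0.147;3.4 -2.2 0 0 0 0;3.4 -2.2 0 0 0 0")

```text
time: 14.3
tool_pos: [0.5477, 0.2229, 0.128]
ee_rot: [-3.14, 0.001, 1.265]
wrist_force: [0.8, 0.2, -0.5]
width: 0.0942
```

>>> step_arm(increments="3.4 -2.2 0 0 0 0;3.4 -2.2 0 0 0 0;3.4 -2.2 0 0 0 0;3.4 -2.2 0 0 0 0;3.4 -2.2 0 0 0 0")

```text
time: 14.8
tool_pos: [0.4928, 0.4194, 0.128]
ee_rot: [-3.14, 0.002, 1.268]
wrist_force: [0.9, 0.4, -0.2]
width: 0.0937
```

>>> step_arm(increments="0 0 0 0 0 0;0 0 0 0 0 0;0 0 0 0 0 0")

```text
time: 15.1
tool_pos: [0.4941, 0.4171, 0.1288]
ee_rot: [-3.141, 0.002, 1.267]
wrist_force: [-0.4, 0.1, 0.7]
width: 0.094
```

```bash
python3 -c "
from h import *
delta([.4948,.4167,-.016])
im=np.hstack([snapshot('top')[180:300,140:300],snapshot('top')[185:305,360:520]])[:,:,::-1]
cv2.imwrite('pics/t2.png',cv2.resize(im,None,fx=2.5,fy=2.5,interpolation=cv2.INTER_CUBIC))"
```

```text
tcp [0.4941 0.4171 0.1288] rpy [-3.141e+00  2.000e-03  1.267e+00] w 0.094 t 15.1
shift cm [ 0.    0.08 14.48]
```

View pics/t2.png

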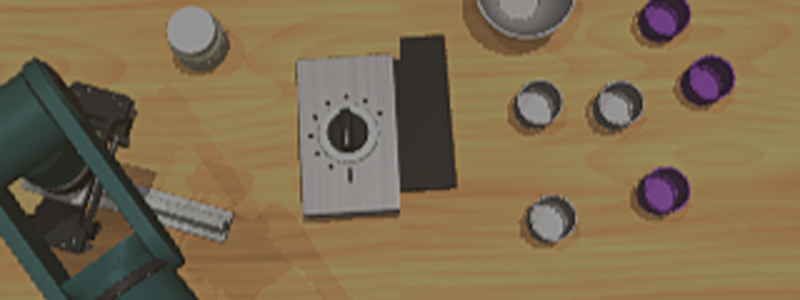

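```bash
python3 -c "
from h import *
a=cv2.imread('pics/top0.png')[210:255,257:302];b=snapshot('top')[210:255,257:302,::-1]
cv2.imwrite('pics/d4.png',cv2.resize(np.hstack([a,b]),None,fx=8,fy=8,interpolation=cv2.INTER_CUBIC))"
```

```text
(no output)
```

View pics/d4.png

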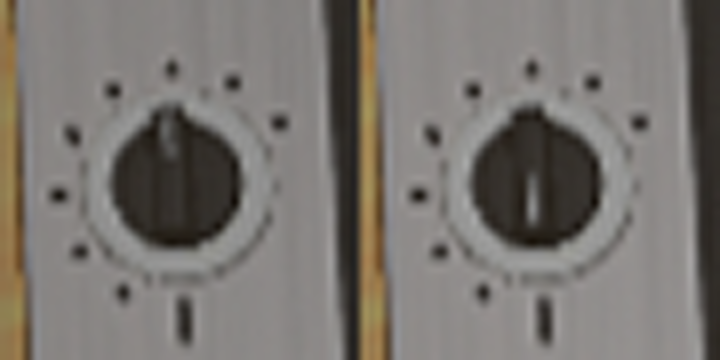

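>>> step_arm(increments="0 0.1 4 0 0 0;0 0 4 0 0 0;0 0 3.5 0 0 0;0 0 0 0 0 0;0 0 0 0 0 0")

```text
time: 15.75
tool_pos: [0.4953, 0.4172, 0.0149]
ee_rot: [-3.141, 0.001, 1.267]
wrist_force: [-0.4, 0.3, -0.7]
width: 0.0944
```

The dial is off: the white line at (532,200) now points to the bar. Next I grip the rail.

>>> step_arm(increments="0 0 1.5 0 0 0;0 0 1 0 0 0;0 0 0.5 0 0 0;0 0 0 0 0 0;0 0 0 0 0 0")

```text
time: 16.25
tool_pos: [0.4951, 0.4182, -0.0151]
ee_rot: [3.141, -0.0, 1.268]
wrist_force: [0.3, 0.8, 0.0]
width: 0.0941
```

>>> step_arm(increments="0 0 0 0 0 0;0 0 0 0 0 0;0 0 0 0 0 0;0 0 0 0 0 0;0 0 0 0 0 0", claw=1)

```text
time: 16.75
tool_pos: [0.495, 0.4181, -0.0152]
ee_rot: [3.142, -0.0, 1.268]
wrist_force: [-0.7, 0.6, 0.4]
width: 0.0574
```

>>> step_arm(increments="0 0 0 0 0 0;0 0 0 0 0 0;0 0 0 0 0 0;0 0 0 0 0 0;0 0 0 0 0 0")

```text
time: 17.25
tool_pos: [0.495, 0.418, -0.0153]
ee_rot: [3.142, -0.0, 1.268]
wrist_force: [-0.3, 0.9, 0.6]
width: 0.0175
```

>>> step_arm(increments="0 0 0 0 0 0;0 0 0 0 0 0;0 0 0 0 0 0;0 0 0 0 0 0;0 0 0 0 0 0")

```text
time: 17.75
tool_pos: [0.4954, 0.418, -0.0152]
ee_rot: [3.141, -0.0, 1.268]
wrist_force: [2.6, -1.3, 0.9]
width: 0.0116
```

>>> step_arm(increments="0 0 -1 0 0 0;0 0 -2 0 0 0;0 0 -3 0 0 0;0 0 -2 0 0 0;0 0 0 0 0 0")

```text
time: 18.25
tool_pos: [0.4962, 0.4197, 0.0687]
ee_rot: [3.139, -0.006, 1.268]
wrist_force: [1.0, 0.8, -3.4]
width: 0.0116
```

>>> step_arm(increments="0 0 0 0 0 -0.1;0 0 0 0 0 -0.12;0 0 0 0 0 -0.116;-2 -0.3 0 0 0 0;-3.87 -0.58 0 0 0 0")

```text
time: 18.75
tool_pos: [0.4862, 0.3599, 0.0619]
ee_rot: [-3.138, 0.0, 1.607]
wrist_force: [0.6, -0.6, -4.3]
width: 0.012
```

>>> step_arm(increments="-3.87 -0.58 0 0 0 0;-3.87 -0.58 0 0 0 0;-3.87 -0.58 0 0 0 0;-3.87 -0.58 0 0 0 0;-3.87 -0.58 0 0 0 0")

```text
time: 19.25
tool_pos: [0.4632, 0.1632, 0.0626]
ee_rot: [-3.137, 0.0, 1.604]
wrist_force: [0.1, -1.2, -4.1]
width: 0.0119
```

>>> step_arm(increments="-3.87 -0.58 0 0 0 0;-3.87 -0.58 0 0 0 0;-3.87 -0.58 0 0 0 0;-3.87 -0.58 0 0 0 0;-3.87 -0.58 0 0 0 0")

```text
time: 19.75
tool_pos: [0.4408, -0.0304, 0.0629]
ee_rot: [-3.138, -0.002, 1.604]
wrist_force: [1.1, -1.2, -4.5]
width: 0.0115
```

>>> step_arm(increments="0 0 0 0 0 0;0 0 0 0 0 0;0 0 0 0 0 0;0 0 0 0 0 0")

```text
time: 20.15
tool_pos: [0.4426, -0.0284, 0.0641]
ee_rot: [-3.141, -0.001, 1.606]
wrist_force: [-0.4, -0.5, -4.1]
width: 0.0117
```

```bash
python3 -c "
from h import *
delta([.441,-.048,-.015])"
```

```text
tcp [ 0.4426 -0.0284  0.0641] rpy [-3.141e+00 -1.000e-03  1.606e+00] w 0.0117 t 20.15
shift cm [-1.96 -0.22  7.91]
```

>>> step_arm(increments="-1.96 -0.3 0 0 0 0;0 0 2.5 0 0 0;0 0 2.5 0 0 0;0 0 1.5 0 0 0;0 0 0.7 0 0 0")

```text
time: 20.65
tool_pos: [0.4391, -0.0479, -0.0093]
ee_rot: [-3.138, -0.001, 1.606]
wrist_force: [0.3, -0.4, -5.0]
width: 0.0119
```

>>> step_arm(increments="0 0 0 0 0 0;0 0 0 0 0 0;0 0 0 0 0 0")

```text
time: 20.95
tool_pos: [0.4418, -0.0493, -0.006]
ee_rot: [3.139, 0.001, 1.604]
wrist_force: [0.1, -0.2, -4.0]
width: 0.0118
```

```bash
python3 -c "
from h import *
delta([.456,-.048,-.015])
C=np.array([.5762,-.045]);M=R.from_euler('z',.034).as_matrix()[:2,:2]
a=snapshot('top')[180:310,230:430,::-1];b=snapshot('side')[210:340,230:430,::-1]
cv2.imwrite('pics/r2.png',cv2.resize(np.vstack([a,b])[:, :],None,fx=2.3,fy=2.3,interpolation=cv2.INTER_CUBIC))"
```

```text
tcp [ 0.4418 -0.0493 -0.006 ] rpy [3.139e+00 1.000e-03 1.604e+00] w 0.0118 t 20.95
shift cm [0.09 1.42 0.9 ]
```

View pics/r2.png

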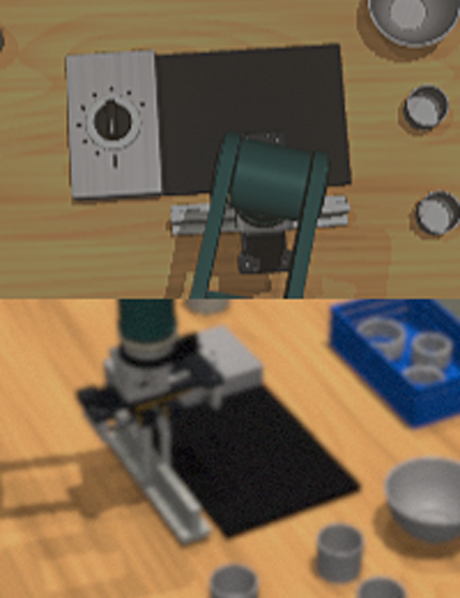

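>>> step_arm(increments="0 0 0.5 0 0 0;0 0 0.3 0 0 0;0 0 0.1 0 0 0;0 0 0 0 0 0;0 0 0 0 0 0")

```text
time: 21.55
tool_pos: [0.4407, -0.0494, -0.0154]
ee_rot: [3.141, 0.0, 1.604]
wrist_force: [-3.9, 0.8, 5.6]
width: 0.0118
```

>>> step_arm(increments="0 0.5 0 0 0 0;0 0.4 0 0 0 0;0 0.2 0 0 0 0;0 0 0 0 0 0;0 0 0 0 0 0")

```text
time: 22.05
tool_pos: [0.4501, -0.0493, -0.0153]
ee_rot: [-3.138, 0.0, 1.604]
wrist_force: [-7.6, -0.5, 8.8]
width: 0.012
```

```bash
python3 -c "
from h import *
delta([.456,-.048,-.015])
im=snapshot('top')[:,:,::-1]
a=im[235:285,290:345];b=im[235:285,350:405]
cv2.imwrite('pics/r3.png',cv2.resize(np.hstack([a,b]),None,fx=7,fy=7,interpolation=cv2.INTER_CUBIC))"
```

```text
tcp [ 0.4501 -0.0493 -0.0153] rpy [-3.138  0.     1.604] w 0.012 t 22.05
shift cm [ 0.11  0.59 -0.03]
```

View pics/r3.png

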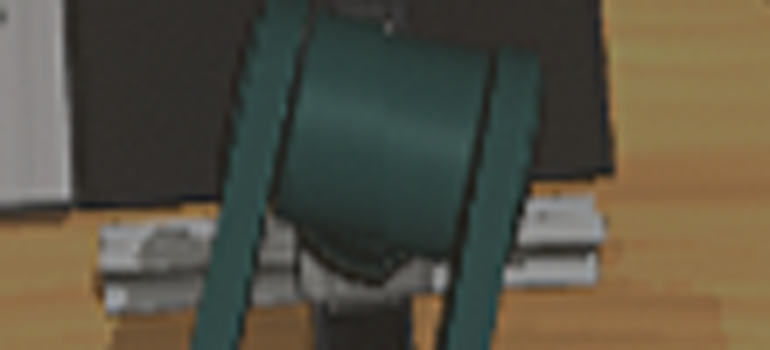

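```bash
python3 -c "
from h import *
L=lambda x,y,z:px2w('top',290+(x+.5)/7-.5,235+(y+.5)/7-.5,z)[:2]
Rr=lambda x,y,z:px2w('top',350+(x-385+.5)/7-.5,235+(y+.5)/7-.5,z)[:2]
f=[L(102,228,.01),Rr(597,197,.01),L(105,312,.01),Rr(597,283,.01)]
p=[L(74,207,.014),Rr(612,175,.014)]
print(np.round(f,4),np.mean(f,0),np.linalg.norm(f[0]-f[1]));print(np.round(p,4),np.mean(p,0),np.linalg.norm(p[0]-p[1]))
u=(p[0]-p[1]);u/=np.linalg.norm(u);print('along offset rail-plate',(np.mean(f,0)-np.mean(p,0))@u,'perp',(np.mean(f,0)-np.mean(p,0))@[u[1],-u[0]])
u2=f[0]-f[1];print('angles',np.arctan2(-u[0],u[1]),np.arctan2(-u2[0],u2[1]))
"
```

```text
[[ 0.4637  0.0711]
 [ 0.4716 -0.1698]
 [ 0.4255  0.0706]
 [ 0.4325 -0.168 ]] [ 0.44832785 -0.04903037] 0.24110404362336418
[[ 0.4731  0.0835]
 [ 0.481  -0.1766]] [ 0.47705846 -0.04655422] 0.2602971138939462
along offset rail-plate -0.0016096875618517364 perp -0.02879216145991007
angles 0.03012357911687786 0.03281034455557612
```

>>> step_arm(increments="0.15 0.3 -0.1 0 0 0;0 0.3 0 0 0 0;0 0.2 0 0 0 0;0 0 0 0 0 0")

```text
time: 22.5
tool_pos: [0.4575, -0.0473, -0.0152]
ee_rot: [-3.136, -0.0, 1.604]
wrist_force: [-7.7, 0.4, 7.5]
width: 0.012
```

>>> step_arm(increments="0 0.2 0 0 0 0;0 0 0 0 0 0")

```text
time: 22.7
tool_pos: [0.4574, -0.0472, -0.0152]
ee_rot: [-3.132, -0.0, 1.605]
wrist_force: [-13.4, 0.6, 12.5]
width: 0.0118
```

>>> step_arm(increments="0 0.1 0 0 0 0;0 0.1 0 0 0 0;0 0 0 0 0 0")

```text
time: 23.0
tool_pos: [0.4573, -0.0472, -0.0151]
ee_rot: [-3.128, -0.0, 1.605]
wrist_force: [-18.1, -0.3, 16.4]
width: 0.0116
```

>>> step_arm(increments="0 -0.3 -0.1 0 0 0;0 0 0 0 0 0;0 0 0 0 0 0")

```text
time: 23.3
tool_pos: [0.4575, -0.0472, -0.0152]
ee_rot: [-3.135, -0.0, 1.604]
wrist_force: [-8.5, -0.3, 3.2]
width: 0.0119
```

>>> step_arm(increments="0 0 0 0 0 0;0 0 0 0 0 0;0 0 0 0 0 0;0 0 0 0 0 0;0 0 0 0 0 0", claw=-0.3)

```text
time: 23.8
tool_pos: [0.4611, -0.0472, -0.0141]
ee_rot: [3.14, 0.0, 1.604]
wrist_force: [-0.3, -0.1, -0.1]
width: 0.0483
```

>>> step_arm(increments="0 0 -1 0 0 0;0 0 -3 0 0 0;0 0 -4 0 0 0;0 0 -4 0 0 0;0 0 -2 0 0 0", claw=-1)

```text
time: 24.3
tool_pos: [0.4627, -0.0476, 0.1308]
ee_rot: [3.134, 0.002, 1.604]
wrist_force: [-0.1, -0.2, -0.2]
width: 0.088
```

>>> step_arm(increments="0 0 0 0 0 0;0 0 0 0 0 0;0 0 0 0 0 0")

```text
time: 24.6
tool_pos: [0.4593, -0.0469, 0.1238]
ee_rot: [-3.138, -0.001, 1.604]
wrist_force: [-0.1, -0.5, -0.4]
width: 0.0942
```

```bash
cat > m.py <<'E'
from h import *
T=cv2.imread('pics/top0.png')
pts={'M1':(415.2,226),'M2':(447.6,226.2),'M3':(421,272)}
im=snapshot('top')[:,:,::-1].copy()
for k,(u,v) in pts.items():
    x,y=int(u)-13,int(v)-12;t=T[y:y+27,x:x+27]
    s=im[y-25:y+52,x-25:x+52];r=cv2.matchTemplate(s,t,cv2.TM_CCOEFF_NORMED);_,m,_,l=cv2.minMaxLoc(r)
    print(k,'score',round(m,3),'shift px',l[0]-25,l[1]-25)
E
python3 m.py; python3 -c "
from h import *
delta([.5797,-.2816,.09])"
```

```text
M1 score 1.0 shift px 0 0
M2 score 1.0 shift px 0 0
M3 score 0.998 shift px 0 0
tcp [ 0.4592 -0.0469  0.1236] rpy [-3.138e+00 -1.000e-03  1.604e+00] w 0.0939 t 24.65
shift cm [-23.86  11.28   3.29]
```

>>> step_arm(increments="-4 1.9 0 0 0 0;-4 1.9 0 0 0 0;-4 1.9 0 0 0 0;-4 1.9 0 0 0 0;-4 1.9 0 0 0 0")

```text
time: 25.15
tool_pos: [0.5618, -0.2451, 0.1233]
ee_rot: [-3.139, -0.002, 1.604]
wrist_force: [1.0, 0.4, 0.1]
width: 0.0939
```

>>> step_arm(increments="-3.9 1.8 0 0 0 0;0 0 0 0 0 0;0 0 0 0 0 0;0 0 0 0 0 0")

```text
time: 25.55
tool_pos: [0.5806, -0.281, 0.1247]
ee_rot: [-3.14, -0.002, 1.605]
wrist_force: [-0.7, -0.5, 0.6]
width: 0.0945
```

```bash
python3 m.py; python3 -c "
from h import *
delta([.5797,-.2816,-.024])"
```

```text
M1 score 0.429 shift px 0 0
M2 score 0.289 shift px 0 0
M3 score 0.221 shift px -20 -18
tcp [ 0.5808 -0.2809  0.1255] rpy [-3.141e+00 -1.000e-03  1.605e+00] w 0.0938 t 25.6
shift cm [-0.08 -0.11 14.95]
```

>>> step_arm(increments="0 -0.1 4 0 0 0;0 0 4 0 0 0;0 0 3 0 0 0;0 0 2 0 0 0;0 0 1.7 0 0 0")

```text
time: 26.1
tool_pos: [0.5794, -0.2803, -0.0224]
ee_rot: [-3.141, -0.001, 1.606]
wrist_force: [-0.1, 0.3, -0.1]
width: 0.0941
```

>>> step_arm(increments="0 0 0 0 0 0;0 0 0 0 0 0;0 0 0 0 0 0;0 0 0 0 0 0;0 0 0 0 0 0", claw=1)

```text
time: 26.6
tool_pos: [0.5814, -0.2827, -0.0199]
ee_rot: [3.139, 0.001, 1.604]
wrist_force: [1.0, -0.4, 0.7]
width: 0.0576
```

>>> step_arm(increments="0 0 0 0 0 0;0 0 0 0 0 0;0 0 0 0 0 0")

```text
time: 26.9
tool_pos: [0.5814, -0.2827, -0.0199]
ee_rot: [3.139, 0.001, 1.604]
wrist_force: [0.3, 1.8, 5.9]
width: 0.056
```

>>> step_arm(increments="0 0 -1 0 0 0;0 0 -3 0 0 0;0 0 -4 0 0 0;0 0 -3 0 0 0;0 0 0 0 0 0")

```text
time: 27.4
tool_pos: [0.5829, -0.2842, 0.0948]
ee_rot: [3.133, 0.006, 1.604]
wrist_force: [0.4, -0.8, 0.2]
width: 0.0557
```

```bash
python3 -c "
from h import *
delta([.6043,.0215,-.01])"
```

```text
tcp [ 0.5829 -0.2842  0.0948] rpy [3.133 0.006 1.604] w 0.0557 t 27.4
shift cm [30.54  3.05 10.33]
```

>>> step_arm(increments="3 0.3 0 0 0 0;3.9 0.4 0 0 0 0;3.9 0.4 0 0 0 0;3.9 0.4 0 0 0 0;3.9 0.4 0 0 0 0")

```text
time: 27.9
tool_pos: [0.5915, -0.0942, 0.0862]
ee_rot: [-3.137, -0.001, 1.603]
wrist_force: [0.5, 0.2, -0.9]
width: 0.0559
```

>>> step_arm(increments="3.9 0.4 0 0 0 0;3.9 0.4 0 0 0 0;3.9 0.3 0 0 0 0;0 0 0 0 0 0;0 0 0 0 0 0")

```text
time: 28.4
tool_pos: [0.599, 0.0219, 0.0867]
ee_rot: [-3.138, 0.001, 1.606]
wrist_force: [0.2, -0.9, -0.2]
width: 0.0552
```

```bash
python3 -c "
from h import *
delta([.6043,.0215,-.005])"
```

```text
tcp [0.599  0.0219 0.0867] rpy [-3.138e+00  1.000e-03  1.606e+00] w 0.0552 t 28.4
shift cm [-0.06  0.56  9.17]
```

>>> step_arm(increments="0 0.5 3 0 0 0;0 0 3 0 0 0;0 0 2 0 0 0;0 0 0.5 0 0 0;0 0 0 0 0 0")

```text
time: 28.9
tool_pos: [0.6041, 0.0203, 0.0021]
ee_rot: [-3.138, 0.0, 1.602]
wrist_force: [0.5, 1.1, -1.1]
width: 0.0558
```

>>> step_arm(increments="0 0 0 0 0 0;0 0 0 0 0 0;0 0 0 0 0 0")

```text
time: 29.2
tool_pos: [0.6064, 0.0214, 0.0053]
ee_rot: [3.139, 0.0, 1.604]
wrist_force: [-0.5, 1.4, -0.2]
width: 0.0558
```

>>> step_arm(increments="0 0 0.6 0 0 0;0 0 0.3 0 0 0;0 0 0.1 0 0 0;0 0 0 0 0 0;0 0 0 0 0 0")

```text
time: 29.7
tool_pos: [0.6051, 0.0218, -0.0059]
ee_rot: [-3.141, -0.0, 1.604]
wrist_force: [-2.3, -0.1, 3.9]
width: 0.0559
```

>>> step_arm(increments="0 0 0.1 0 0 0;0 0 0 0 0 0;0 0 0 0 0 0")

```text
time: 30.0
tool_pos: [0.6051, 0.0218, -0.0059]
ee_rot: [-3.142, -0.0, 1.604]
wrist_force: [-3.9, -0.1, 8.0]
width: 0.0558
```

Contact with the plate is confirmed (−0.006 reported, as predicted). I release, lift, and head to mould 2.

>>> step_arm(increments="0 0 0 0 0 0;0 0 0 0 0 0;0 0 0 0 0 0;0 0 0 0 0 0;0 0 0 0 0 0", claw=-1)

```text
time: 30.5
tool_pos: [0.6052, 0.0216, -0.0077]
ee_rot: [-3.141, -0.0, 1.604]
wrist_force: [0.6, -0.0, 0.0]
width: 0.092
```

>>> step_arm(increments="0 0 -2 0 0 0;0 0 -4 0 0 0;0 0 -4 0 0 0;0 0 -3 0 0 0;0 0 0 0 0 0")

```text
time: 31.0
tool_pos: [0.6089, 0.0215, 0.1292]
ee_rot: [3.13, 0.001, 1.604]
wrist_force: [0.6, 0.8, 0.3]
width: 0.0937
```

>>> step_arm(increments="-4 -0.15 0 0 0 0;-4 -0.15 0 0 0 0;-4 -0.15 0 0 0 0;-4 -0.15 0 0 0 0;0 0 0 0 0 0")

```text
time: 31.5
tool_pos: [0.6034, -0.1433, 0.1204]
ee_rot: [-3.139, 0.001, 1.598]
wrist_force: [-0.0, 0.3, -0.0]
width: 0.094
```

```bash
python3 m.py; python3 -c "
from h import *
delta([.5763,-.3828,-.02])"
```

```text
M1 score 0.229 shift px 22 13
M2 score 0.998 shift px 0 0
M3 score 0.99 shift px 0 0
tcp [ 0.6036 -0.1406  0.1206] rpy [-3.139e+00 -1.000e-03  1.600e+00] w 0.0943 t 31.55
shift cm [-24.15  -3.39  14.04]
```

>>> step_arm(increments="-4.05 -0.55 0 0 0 0;-4.05 -0.55 0 0 0 0;-4.05 -0.55 0 0 0 0;-4.05 -0.55 0 0 0 0;-4.05 -0.55 0 0 0 0")

```text
time: 32.05
tool_pos: [0.5839, -0.3413, 0.1216]
ee_rot: [-3.141, -0.002, 1.606]
wrist_force: [0.6, -0.5, 0.2]
width: 0.0937
```

>>> step_arm(increments="-4 -0.55 0 0 0 0;0 0 0 0 0 0;0 0 0 0 0 0;0 0 0 0 0 0")

```text
time: 32.45
tool_pos: [0.5802, -0.3797, 0.1221]
ee_rot: [-3.141, -0.002, 1.606]
wrist_force: [-0.6, 0.5, -0.3]
width: 0.0941
```

```bash
python3 -c "
from h import *
delta([.5763,-.3828,-.02])"
```

```text
tcp [ 0.5802 -0.3797  0.1221] rpy [-3.141e+00 -2.000e-03  1.606e+00] w 0.0941 t 32.45
shift cm [-0.32 -0.39 14.21]
```

>>> step_arm(increments="-0.3 -0.4 3.9 0 0 0;0 0 4 0 0 0;0 0 3 0 0 0;0 0 2 0 0 0;0 0 1.2 0 0 0")

```text
time: 32.95
tool_pos: [0.5753, -0.3818, -0.0209]
ee_rot: [-3.139, -0.003, 1.606]
wrist_force: [0.4, -0.1, 0.1]
width: 0.094
```

>>> step_arm(increments="0 0 0 0 0 0;0 0 0 0 0 0;0 0 0 0 0 0;0 0 0 0 0 0;0 0 0 0 0 0", claw=1)

```text
time: 33.45
tool_pos: [0.5768, -0.3857, -0.0167]
ee_rot: [3.139, 0.002, 1.604]
wrist_force: [1.4, 1.4, 3.0]
width: 0.0578
```

>>> step_arm(increments="0 0 0 0 0 0;0 0 0 0 0 0;0 0 0 0 0 0")

```text
time: 33.75
tool_pos: [0.5768, -0.3857, -0.0167]
ee_rot: [3.139, 0.002, 1.604]
wrist_force: [1.1, 0.4, 4.8]
width: 0.0576
```

>>> step_arm(increments="0 0 -1 0 0 0;0 0 -3 0 0 0;0 0 -4 0 0 0;0 0 -3 0 0 0;0 0 0 0 0 0")

```text
time: 34.25
tool_pos: [0.5779, -0.3871, 0.0981]
ee_rot: [3.134, 0.007, 1.604]
wrist_force: [-0.1, 0.3, -0.6]
width: 0.0576
```

```bash
python3 -c "
from h import *
delta([.6068,-.0535,-.005])"
```

```text
tcp [ 0.5779 -0.3871  0.0981] rpy [3.134 0.007 1.604] w 0.0576 t 34.25
shift cm [33.32  3.91 10.12]
```

>>> step_arm(increments="3 0.3 0 0 0 0;4 0.5 0 0 0 0;4 0.5 0 0 0 0;4 0.5 0 0 0 0;4 0.5 0 0 0 0")

```text
time: 34.75
tool_pos: [0.5907, -0.1925, 0.089]
ee_rot: [-3.137, -0.002, 1.603]
wrist_force: [-0.5, 0.8, -0.8]
width: 0.0578
```

>>> step_arm(increments="4 0.5 0 0 0 0;4 0.5 0 0 0 0;4 0.4 0 0 0 0;3 0.3 0 0 0 0;0 0 0 0 0 0")

```text
time: 35.25
tool_pos: [0.6029, -0.0397, 0.0893]
ee_rot: [-3.137, -0.002, 1.609]
wrist_force: [-0.6, -1.8, -1.1]
width: 0.0577
```

>>> step_arm(increments="0 0 0 0 0 0;0 0 0 0 0 0;0 0 0 0 0 0")

```text
time: 35.55
tool_pos: [0.6041, -0.0453, 0.091]
ee_rot: [-3.14, 0.0, 1.602]
wrist_force: [-0.4, 0.3, -0.7]
width: 0.0576
```

```bash
python3 -c "
from h import *
delta([.6068,-.0535,-.0015])"
```

```text
tcp [ 0.6041 -0.0453  0.091 ] rpy [-3.14   0.     1.602] w 0.0576 t 35.55
shift cm [-0.83  0.26  9.25]
```

>>> step_arm(increments="-0.8 0.2 3 0 0 0;0 0 3 0 0 0;0 0 2 0 0 0;0 0 0.6 0 0 0;0 0 0 0 0 0")

```text
time: 36.05
tool_pos: [0.6058, -0.0526, 0.0046]
ee_rot: [-3.139, -0.001, 1.602]
wrist_force: [-0.5, 0.2, 0.3]
width: 0.0575
```

>>> step_arm(increments="0 0 0 0 0 0;0 0 0 0 0 0;0 0 0 0 0 0")

```text
time: 36.35
tool_pos: [0.6078, -0.0521, 0.0073]
ee_rot: [3.139, 0.001, 1.604]
wrist_force: [-0.1, -0.6, 0.1]
width: 0.0574
```

>>> step_arm(increments="0 0 0.3 0 0 0;0 0 0.2 0 0 0;0 0 0.1 0 0 0;0 0 0 0 0 0;0 0 0 0 0 0")

```text
time: 36.85
tool_pos: [0.6067, -0.0518, -0.0005]
ee_rot: [-3.141, -0.0, 1.604]
wrist_force: [-0.1, -0.3, -1.6]
width: 0.0577
```

>>> step_arm(increments="0 0 0.2 0 0 0;0 0 0.1 0 0 0;0 0 0 0 0 0;0 0 0 0 0 0;0 0 0 0 0 0")

```text
time: 37.35
tool_pos: [0.607, -0.0519, -0.0026]
ee_rot: [3.141, 0.0, 1.604]
wrist_force: [-1.3, -0.3, 5.0]
width: 0.0577
```

>>> step_arm(increments="0 0 0.1 0 0 0;0 0 0 0 0 0;0 0 0 0 0 0")

```text
time: 37.65
tool_pos: [0.607, -0.0518, -0.0027]
ee_rot: [3.141, 0.0, 1.604]
wrist_force: [-3.9, 0.2, 8.3]
width: 0.0571
```

>>> step_arm(increments="0 0 0 0 0 0;0 0 0 0 0 0;0 0 0 0 0 0;0 0 0 0 0 0;0 0 0 0 0 0", claw=-1)

```text
time: 38.15
tool_pos: [0.6066, -0.0519, -0.0048]
ee_rot: [-3.141, -0.0, 1.604]
wrist_force: [-0.9, -0.4, -0.0]
width: 0.0922
```

>>> step_arm(increments="0 0 -2 0 0 0;0 0 -4 0 0 0;0 0 -4 0 0 0;0 0 -3 0 0 0;0 0 0 0 0 0")

```text
time: 38.65
tool_pos: [0.6103, -0.0524, 0.1322]
ee_rot: [3.13, 0.002, 1.604]
wrist_force: [-0.1, 0.1, 0.5]
width: 0.0939
```

>>> step_arm(increments="-3 -2 0 0 0 0;-3 -3 0 0 0 0;-3 -2 0 0 0 0;0 0 0 0 0 0;0 0 0 0 0 0")

```text
time: 39.15
tool_pos: [0.5391, -0.1442, 0.1245]
ee_rot: [-3.14, -0.001, 1.602]
wrist_force: [0.4, 0.4, -0.9]
width: 0.094
```

```bash
python3 m.py; python3 -c "
from h import *
delta([.4344,-.2911,-.02])"
```

```text
M1 score 0.242 shift px -13 -21
M2 score 0.208 shift px 25 1
M3 score 0.989 shift px 0 0
tcp [ 0.5396 -0.1436  0.1246] rpy [-3.141e+00 -1.000e-03  1.603e+00] w 0.0938 t 39.2
shift cm [-14.41 -10.98  14.45]
```

>>> step_arm(increments="-2.9 -2.2 0 0 0 0;-2.9 -2.2 0 0 0 0;-2.9 -2.2 0 0 0 0;-2.9 -2.2 0 0 0 0;-2.8 -2.2 0 0 0 0")

```text
time: 39.7
tool_pos: [0.4348, -0.2916, 0.1251]
ee_rot: [3.142, -0.001, 1.606]
wrist_force: [-0.1, -0.3, -0.2]
width: 0.0939
```

>>> step_arm(increments="0 0 0 0 0 0;0 0 0 0 0 0;0 0 0 0 0 0;0 0 0 0 0 0")

```text
time: 40.1
tool_pos: [0.4356, -0.2904, 0.1255]
ee_rot: [3.141, -0.001, 1.606]
wrist_force: [-0.2, 0.8, 0.2]
width: 0.0937
```

```bash
python3 -c "
from h import *
delta([.4344,-.2911,-.02])"
```

```text
tcp [ 0.4356 -0.2904  0.1255] rpy [ 3.141e+00 -1.000e-03  1.606e+00] w 0.0937 t 40.1
shift cm [-0.08 -0.12 14.55]
```

>>> step_arm(increments="0 -0.1 4 0 0 0;0 0 4 0 0 0;0 0 3 0 0 0;0 0 2 0 0 0;0 0 1.6 0 0 0")

```text
time: 40.6
tool_pos: [0.4335, -0.29, -0.0223]
ee_rot: [-3.14, -0.002, 1.606]
wrist_force: [-0.3, 0.7, 0.1]
width: 0.094
```

>>> step_arm(increments="0 0 0 0 0 0;0 0 0 0 0 0;0 0 0 0 0 0;0 0 0 0 0 0;0 0 0 0 0 0", claw=1)

```text
time: 41.1
tool_pos: [0.4347, -0.2923, -0.0191]
ee_rot: [3.139, 0.002, 1.604]
wrist_force: [1.1, 0.6, 3.3]
width: 0.0576
```

>>> step_arm(increments="0 0 0 0 0 0;0 0 0 0 0 0;0 0 0 0 0 0")

```text
time: 41.4
tool_pos: [0.4347, -0.2923, -0.019]
ee_rot: [3.139, 0.001, 1.604]
wrist_force: [0.5, 1.2, 6.3]
width: 0.0572
```

>>> step_arm(increments="0 0 -1 0 0 0;0 0 -3 0 0 0;0 0 -4 0 0 0;0 0 -3 0 0 0;0 0 0 0 0 0")

```text
time: 41.9
tool_pos: [0.4356, -0.2938, 0.0948]
ee_rot: [3.135, 0.006, 1.604]
wrist_force: [0.1, -0.2, -1.1]
width: 0.0571
```

```bash
python3 -c "
from h import *
delta([.6094,-.1285,-.005])"
```

```text
tcp [ 0.4356 -0.2938  0.0948] rpy [3.135 0.006 1.604] w 0.0571 t 41.9
shift cm [16.02 17.85  9.99]
```

>>> step_arm(increments="1.5 1.7 0 0 0 0;2.7 3 0 0 0 0;2.7 3 0 0 0 0;2.7 3 0 0 0 0;2.7 3 0 0 0 0")

```text
time: 42.4
tool_pos: [0.5657, -0.1628, 0.0872]
ee_rot: [-3.137, -0.001, 1.603]
wrist_force: [0.5, -0.5, -1.5]
width: 0.0568
```

>>> step_arm(increments="2.7 3 0 0 0 0;1 1.1 0 0 0 0;0 0 0 0 0 0;0 0 0 0 0 0;0 0 0 0 0 0")

```text
time: 42.9
tool_pos: [0.6048, -0.1273, 0.0892]
ee_rot: [-3.14, 0.0, 1.602]
wrist_force: [-0.2, -0.3, -1.2]
width: 0.0574
```

```bash
python3 -c "
from h import *
delta([.6094,-.1285,-.004])"
```

```text
tcp [ 0.6048 -0.1273  0.0892] rpy [-3.14   0.     1.602] w 0.0574 t 42.9
shift cm [-0.14  0.47  9.32]
```

>>> step_arm(increments="-0.1 0.4 3 0 0 0;0 0 3 0 0 0;0 0 2 0 0 0;0 0 0.6 0 0 0;0 0 0 0 0 0")

```text
time: 43.4
tool_pos: [0.6088, -0.1276, 0.0029]
ee_rot: [-3.139, -0.001, 1.602]
wrist_force: [-0.6, 0.1, -1.3]
width: 0.0571
```

>>> step_arm(increments="0 0 0 0 0 0;0 0 0 0 0 0;0 0 0 0 0 0")

```text
time: 43.7
tool_pos: [0.6113, -0.1272, 0.0054]
ee_rot: [3.139, 0.001, 1.604]
wrist_force: [-0.3, -0.7, -2.0]
width: 0.0569
```

>>> step_arm(increments="0 0 0.3 0 0 0;0 0 0.3 0 0 0;0 0 0.2 0 0 0;0 0 0 0 0 0;0 0 0 0 0 0")

```text
time: 44.2
tool_pos: [0.6101, -0.1267, -0.0045]
ee_rot: [-3.141, -0.0, 1.604]
wrist_force: [0.4, -0.3, -1.7]
width: 0.0568
```

>>> step_arm(increments="0 0 0.1 0 0 0;0 0 0.1 0 0 0;0 0 0 0 0 0;0 0 0 0 0 0;0 0 0 0 0 0")

```text
time: 44.7
tool_pos: [0.6103, -0.1268, -0.0049]
ee_rot: [3.141, 0.0, 1.604]
wrist_force: [-2.6, 1.3, 5.7]
width: 0.057
```

>>> step_arm(increments="0 0 0 0 0 0;0 0 0 0 0 0;0 0 0 0 0 0;0 0 0 0 0 0;0 0 0 0 0 0", claw=-1)

```text
time: 45.2
tool_pos: [0.6102, -0.1268, -0.0066]
ee_rot: [-3.141, -0.0, 1.604]
wrist_force: [0.1, -0.5, -0.1]
width: 0.0927
```

>>> step_arm(increments="0 0 -2 0 0 0;0 0 -4 0 0 0;0 0 -4 0 0 0;0 0 -3 0 0 0;0 0 0 0 0 0")

```text
time: 45.7
tool_pos: [0.6137, -0.1278, 0.1304]
ee_rot: [3.13, 0.004, 1.604]
wrist_force: [-0.1, 0.2, 0.0]
width: 0.0939
```

>>> step_arm(increments="4 0 0 0 0 0;4 0 0 0 0 0;4 0 0 0 0 0;4 0 0 0 0 0;4 -1 0 0 0 0")

```text
time: 46.2
tool_pos: [0.5931, 0.0743, 0.1215]
ee_rot: [-3.139, -0.0, 1.603]
wrist_force: [-0.2, -0.4, -1.0]
width: 0.0943
```

>>> step_arm(increments="4 -2 0 0 0 0;4 -2 0 0 0 0;4 -2 0 0 0 0;4 -2 0 0 0 0;4 -2 0 0 0 0")

```text
time: 46.7
tool_pos: [0.4853, 0.2705, 0.122]
ee_rot: [-3.14, 0.001, 1.604]
wrist_force: [1.5, 1.0, -0.2]
width: 0.0944
```

```bash
python3 -c "
from h import *
delta([.57,.146,.03])
im=snapshot('top')[:,:,::-1]
cv2.imwrite('pics/chk.png',cv2.resize(im[160:290,240:440],None,fx=4,fy=4,interpolation=cv2.INTER_CUBIC))"
```

```text
tcp [0.4853 0.2705 0.122 ] rpy [-3.140e+00  1.000e-03  1.604e+00] w 0.0944 t 46.7
shift cm [-12.71   8.08   9.19]
```

View pics/chk.png

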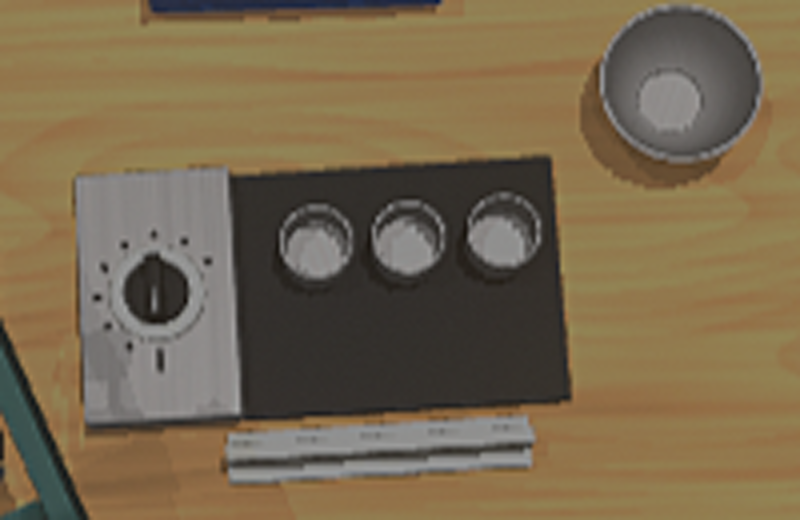

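The rail has been knocked aside: it is now at (228–532, 417–484), offset from the edge. The moulds stand well on the plate. I must redo the rail before turning the dial up.

```bash
python3 -c "
from h import *
L=lambda x,y,z:px2w('top',240+(x+.5)/4-.5,160+(y+.5)/4-.5,z)[:2]
f=[L(228,434,.01),L(533,417,.01),L(229,484,.01),L(530,467,.01)]
p=[L(243,417,.014),L(571,401,.014)]
print(np.round(f,4),np.mean(f,0),np.linalg.norm(f[0]-f[1]));print(np.round(p,4),np.mean(p,0),np.linalg.norm(p[0]-p[1]))
u=(p[0]-p[1]);u/=np.linalg.norm(u);d=np.mean(f,0)-np.mean(p,0);print('along',d@u,'perp',d@[u[1],-u[0]])
for a,b in((0,1),(2,3)):
  w=f[a]-f[b];print('angle',np.arctan2(-w[0],w[1]))
c=np.mean(f,0);delta([c[0],c[1],-.015])
"
```

```text
[[ 0.4612  0.0951]
 [ 0.4685 -0.1475]
 [ 0.4214  0.0951]
 [ 0.4288 -0.1434]] [ 0.44496259 -0.02518256] 0.24275378013378715
[[ 0.474   0.0828]
 [ 0.48   -0.1778]] [ 0.47697643 -0.04750268] 0.2606355355054463
along 0.02305140849324446 perp -0.031491368974979776
angle 0.0300587279699848
angle 0.030942981506459268
tcp [0.4814 0.2768 0.1221] rpy [-3.137 -0.005  1.61 ] w 0.0938 t 46.75
shift cm [-30.1   -4.77  13.59]
```

>>> step_arm(increments="-3.5 -0.5 0 0 0 0;-4 -0.6 0 0 0 0;-4 -0.6 0 0 0 0;-4 -0.6 0 0 0 0;-4 -0.6 0 0 0 0")

```text
time: 47.25
tool_pos: [0.4634, 0.072, 0.1222]
ee_rot: [-3.14, 0.0, 1.604]
wrist_force: [1.4, 0.8, -0.3]
width: 0.0942
```

>>> step_arm(increments="-4 -0.6 0 0 0 0;-4 -0.6 0 0 0 0;-2.6 -0.4 0 0 0 0;0 0 0 0 0 0;0 0 0 0 0 0")

```text
time: 47.75
tool_pos: [0.4515, -0.033, 0.1226]
ee_rot: [-3.14, -0.001, 1.602]
wrist_force: [0.5, -0.3, -0.0]
width: 0.094
```

>>> step_arm(increments="0 0 0 0 0 0;0 0 0 0 0 0")

```text
time: 47.95
tool_pos: [0.452, -0.0319, 0.1234]
ee_rot: [-3.141, -0.0, 1.606]
wrist_force: [0.3, 0.3, 0.1]
width: 0.094
```

```bash
python3 -c "
from h import *
delta([.445,-.0252,-.015])"
```

```text
tcp [ 0.452  -0.0319  0.1234] rpy [-3.141 -0.     1.606] w 0.094 t 47.95
shift cm [ 0.69 -0.68 13.84]
```

>>> step_arm(increments="0.7 -0.7 3.5 0 0 0;0 0 4 0 0 0;0 0 3 0 0 0;0 0 2 0 0 0;0 0 0.7 0 0 0")

```text
time: 48.45
tool_pos: [0.4427, -0.0248, -0.011]
ee_rot: [-3.137, -0.001, 1.606]
wrist_force: [-0.5, 0.1, -0.4]
width: 0.094
```

>>> step_arm(increments="0 0 0 0 0 0;0 0 0 0 0 0;0 0 0 0 0 0")

```text
time: 48.75
tool_pos: [0.4463, -0.0263, -0.0067]
ee_rot: [3.138, 0.001, 1.604]
wrist_force: [-0.2, 0.4, -0.6]
width: 0.094
```

>>> step_arm(increments="0 0 0.2 0 0 0;0 0 0 0 0 0;0 0 0 0 0 0;0 0 0 0 0 0;0 0 0 0 0 0", claw=1)

```text
time: 49.25
tool_pos: [0.4449, -0.0262, -0.0103]
ee_rot: [3.141, -0.0, 1.604]
wrist_force: [-0.3, 0.8, 0.4]
width: 0.0577
```

>>> step_arm(increments="0 0 0 0 0 0;0 0 0 0 0 0;0 0 0 0 0 0;0 0 0 0 0 0;0 0 0 0 0 0")

```text
time: 49.75
tool_pos: [0.4448, -0.0262, -0.0103]
ee_rot: [3.142, -0.0, 1.604]
wrist_force: [0.0, -0.5, -0.9]
width: 0.0176
```

>>> step_arm(increments="0 0 0 0 0 0;0 0 0 0 0 0;0 0 0 0 0 0")

```text
time: 50.05
tool_pos: [0.4454, -0.0262, -0.0102]
ee_rot: [3.14, -0.0, 1.604]
wrist_force: [2.5, 0.1, -1.2]
width: 0.0117
```

>>> step_arm(increments="0 0 -0.5 0 0 0;-1.1 0 0 0 0 0;-1.1 0 0 0 0 0;0 0 0 0 0 0;0 0 0 0 0 0")

```text
time: 50.55
tool_pos: [0.4451, -0.0486, -0.0057]
ee_rot: [-3.141, -0.001, 1.602]
wrist_force: [-0.2, -0.0, -4.6]
width: 0.012
```

>>> step_arm(increments="0 0 0.3 0 0 0;0 0 0.2 0 0 0;0 0.4 0 0 0 0;0 0.4 0 0 0 0;0 0 0 0 0 0")

```text
time: 51.05
tool_pos: [0.4546, -0.0478, -0.0102]
ee_rot: [3.14, -0.0, 1.604]
wrist_force: [1.2, -0.5, -3.2]
width: 0.0117
```

```bash
python3 -c "
from h import *
delta([.4575,-.0485,-.01])
im=snapshot('top')[:,:,::-1]
a=im[235:285,290:345];b=im[235:285,350:405]
cv2.imwrite('pics/r4.png',cv2.resize(np.hstack([a,b]),None,fx=7,fy=7,interpolation=cv2.INTER_CUBIC))"
```

```text
tcp [ 0.4546 -0.0478 -0.0102] rpy [ 3.14  -0.     1.604] w 0.0117 t 51.05
shift cm [-0.08  0.29 -0.02]
```

View pics/r4.png

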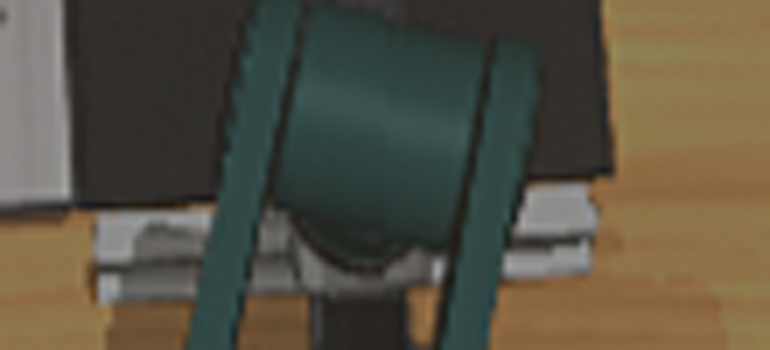

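>>> step_arm(increments="-0.15 0 0.1 0 0 0;0 0.15 0 0 0 0;0 0.15 0 0 0 0;0 0 0 0 0 0")

```text
time: 51.5
tool_pos: [0.4551, -0.0484, -0.0103]
ee_rot: [-3.138, -0.002, 1.604]
wrist_force: [-7.6, 3.8, 8.5]
width: 0.0118
```

>>> step_arm(increments="0 0.15 0 0 0 0;0 0.15 0 0 0 0;0 0 0 0 0 0")

```text
time: 51.8
tool_pos: [0.4571, -0.049, -0.0103]
ee_rot: [-3.136, -0.001, 1.604]
wrist_force: [-8.9, 2.2, 10.1]
width: 0.0116
```

>>> step_arm(increments="0 0.1 0 0 0 0;0 0.1 0 0 0 0;0 0 0 0 0 0")

```text
time: 52.1
tool_pos: [0.4575, -0.049, -0.0102]
ee_rot: [-3.133, -0.0, 1.605]
wrist_force: [-13.3, 2.5, 12.4]
width: 0.0118
```

>>> step_arm(increments="0 0.15 0 0 0 0;0 0 0 0 0 0;0 -0.3 -0.1 0 0 0;0 0 0 0 0 0")

```text
time: 52.5
tool_pos: [0.4575, -0.0491, -0.0102]
ee_rot: [-3.137, -0.0, 1.604]
wrist_force: [-7.6, 1.3, 5.0]
width: 0.0117
```

>>> step_arm(increments="0 0 0 0 0 0;0 0 0 0 0 0;0 0 0 0 0 0;0 0 0 0 0 0;0 0 0 0 0 0", claw=-0.3)

```text
time: 53.0
tool_pos: [0.4605, -0.0494, -0.0102]
ee_rot: [3.141, 0.0, 1.604]
wrist_force: [0.1, -0.2, -0.1]
width: 0.0483
```

>>> step_arm(increments="0 0 -1 0 0 0;0 0 -3 0 0 0;0 0 -4 0 0 0;0 0 -4 0 0 0;0 0 -1 0 0 0", claw=-1)

```text
time: 53.5
tool_pos: [0.4634, -0.0499, 0.1259]
ee_rot: [3.131, 0.003, 1.604]
wrist_force: [-0.6, 0.3, 0.0]
width: 0.0884
```

```bash
python3 -c "
from h import *
delta([.5705,.1455,.03])"
```

```text
tcp [ 0.4634 -0.0499  0.1259] rpy [3.131e+00 3.000e-03 1.604e+00] w 0.0884 t 53.5
shift cm [19.21 11.25  9.66]
```

>>> step_arm(increments="3 1.5 0 0 0 0;3.8 2.3 0 0 0 0;3.8 2.3 0 0 0 0;3.8 2.3 0 0 0 0;3.8 2.3 0 0 0 0")

```text
time: 54.0
tool_pos: [0.5614, 0.1378, 0.1192]
ee_rot: [-3.141, 0.0, 1.604]
wrist_force: [0.2, -0.9, 0.0]
width: 0.0942
```

>>> step_arm(increments="1 0.5 0 0 0 -0.143;0 0 0 0 0 -0.143;0 0 0 0 0 -0.143;0 0 0 0 0 -0.143;0 0 0 0 0 -0.143")

```text
time: 54.5
tool_pos: [0.5653, 0.1464, 0.1189]
ee_rot: [-3.141, -0.001, 2.325]
wrist_force: [0.2, 1.4, 0.2]
width: 0.094
```

>>> step_arm(increments="0 0 0 0 0 -0.143;0 0 0 0 0 -0.143;0 0 0 0 0 -0.143;0 0 0 0 0 -0.143;0 0 0 0 0 -0.143")

```text
time: 55.0
tool_pos: [0.5653, 0.1463, 0.119]
ee_rot: [-3.141, -0.001, 3.04]
wrist_force: [0.3, -0.5, 0.2]
width: 0.0938
```

>>> step_arm(increments="0 0 0 0 0 -0.143;0 0 0 0 0 0;0 0 0 0 0 0")

```text
time: 55.3
tool_pos: [0.5654, 0.1463, 0.1193]
ee_rot: [-3.142, -0.001, -3.109]
wrist_force: [-0.3, -0.0, 0.4]
width: 0.0944
```

```bash
python3 -c "
from h import *
delta([.5705,.1455,.0297])
im=snapshot('top')[:,:,::-1]
cv2.imwrite('pics/r5.png',cv2.resize(im[190:290,270:400],None,fx=6,fy=6,interpolation=cv2.INTER_CUBIC))"
```

```text
tcp [0.5654 0.1463 0.1193] rpy [-3.142e+00 -1.000e-03 -3.109e+00] w 0.0944 t 55.3
shift cm [-0.51 -0.1   8.96]
```

View pics/r5.png

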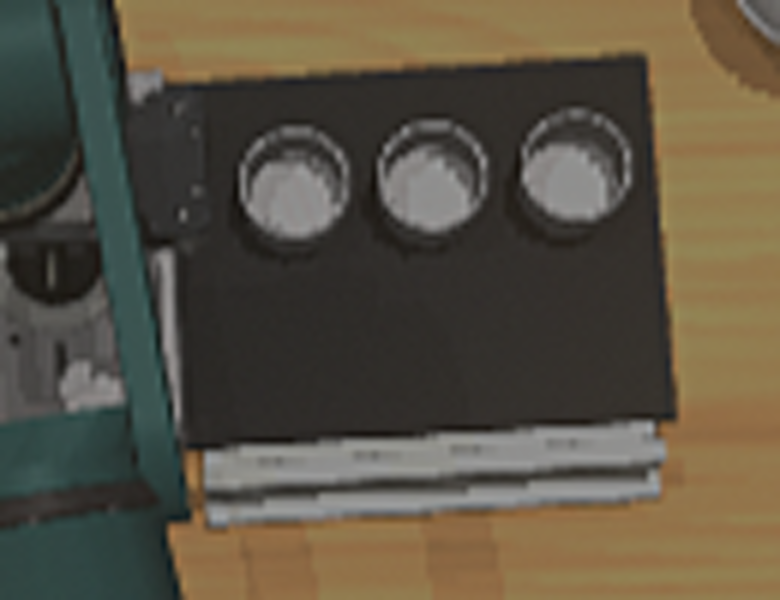

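The rail is flush and centred (gaps of 18 and 18 px at the ends), and the moulds are on the plate. Now the dial.

>>> step_arm(increments="-0.5 -0.1 3 0 0 0;0 0 3 0 0 0;0 0 2 0 0 0;0 0 0.7 0 0 0;0 0 0 0 0 0")

```text
time: 55.85
tool_pos: [0.5698, 0.1454, 0.0315]
ee_rot: [-3.141, -0.003, -3.107]
wrist_force: [-0.6, -0.4, -0.2]
width: 0.0938
```

>>> step_arm(increments="0 0 0 0 0 0;0 0 0 0 0 0;0 0 0 0 0 0")

```text
time: 56.15
tool_pos: [0.5718, 0.1457, 0.0343]
ee_rot: [3.141, 0.003, -3.107]
wrist_force: [0.8, -0.2, -0.3]
width: 0.0943
```

```bash
python3 -c "
from h import *
delta([.5705,.1455,.0297])"
```

```text
tcp [0.5718 0.1457 0.0343] rpy [ 3.141e+00  3.000e-03 -3.107e+00] w 0.0943 t 56.15
shift cm [ 0.13 -0.02  0.46]
```

>>> step_arm(increments="0.1 0 0.4 0 0 0;0 0 0 0 0 0;0 0 0 0 0 0;0 0 0 0 0 0;0 0 0 0 0 0", claw=1)

```text
time: 56.65
tool_pos: [0.5697, 0.1455, 0.0287]
ee_rot: [3.142, 0.0, -3.106]
wrist_force: [-0.3, -0.2, -0.2]
width: 0.0574
```

>>> step_arm(increments="0 0 0 0 0 0;0 0 0 0 0 0;0 0 0 0 0 0;0 0 0 0 0 0;0 0 0 0 0 0")

```text
time: 57.15
tool_pos: [0.5697, 0.1455, 0.0287]
ee_rot: [3.142, 0.0, -3.106]
wrist_force: [-0.1, 0.2, -0.1]
width: 0.0173
```

>>> step_arm(increments="0 0 0 0 0 0;0 0 0 0 0 0;0 0 0 0 0 0;0 0 0 0 0 0")

```text
time: 57.55
tool_pos: [0.5697, 0.145, 0.0287]
ee_rot: [-3.141, -0.0, -3.107]
wrist_force: [-0.2, -2.0, 1.1]
width: 0.0135
```

>>> step_arm(increments="0 0 0 0 0 0.12;0 0 0 0 0 0.12;0 0 0 0 0 0.12;0 0 0 0 0 0.12;0 0 0 0 0 0.12")

```text
time: 58.05
tool_pos: [0.5699, 0.1456, 0.0287]
ee_rot: [3.141, 0.0, 2.572]
wrist_force: [0.2, -0.8, -0.9]
width: 0.0138
```

>>> step_arm(increments="0 0 0 0 0 0.12;0 0 0 0 0 0.12;0 0 0 0 0 0.12;0 0 0 0 0 0.12;0 0 0 0 0 0.12")

```text
time: 58.55
tool_pos: [0.5703, 0.1459, 0.0287]
ee_rot: [3.14, -0.0, 1.972]
wrist_force: [1.1, -1.5, -0.8]
width: 0.0135
```

>>> step_arm(increments="0 0 0 0 0 0.12;0 0 0 0 0 0.12;0 0 0 0 0 0.12;0 0 0 0 0 0.12;0 0 0 0 0 0.12")

```text
time: 59.05
tool_pos: [0.5708, 0.1459, 0.0287]
ee_rot: [3.139, -0.001, 1.372]
wrist_force: [2.5, 0.2, -1.7]
width: 0.0137
```

>>> step_arm(increments="0 0 0 0 0 0.12;0 0 0 0 0 0.12;0 0 0 0 0 0.054;0 0 0 0 0 0;0 0 0 0 0 0")

```text
time: 59.55
tool_pos: [0.5711, 0.1458, 0.0287]
ee_rot: [3.139, -0.002, 1.084]
wrist_force: [5.8, -0.2, -2.8]
width: 0.014
```

>>> step_arm(increments="0 0 0 0 0 0;0 0 0 0 0 0;0 0 0 0 0 0;0 0 0 0 0 0;0 0 0 0 0 0", claw=-1)

```text
time: 60.05
tool_pos: [0.5694, 0.1456, 0.0287]
ee_rot: [-3.141, 0.0, 1.083]
wrist_force: [0.2, 0.7, 0.1]
width: 0.0504
```

>>> step_arm(increments="0 0 0 0 0 0;0 0 0 0 0 0;0 0 -3 0 0 0;0 0 -4 0 0 0;0 0 -3 0 0 0")

```text
time: 60.55
tool_pos: [0.5701, 0.1456, 0.1308]
ee_rot: [3.14, -0.001, 1.083]
wrist_force: [1.1, 0.4, -0.0]
width: 0.0905
```

>>> step_arm(increments="1.7 -3.7 0 0 0 0;1.7 -3.7 0 0 0 0;1.7 -3.7 0 0 0 0;1.7 -3.7 0 0 0 0;1.7 -3.7 0 0 0 0")

```text
time: 61.05
tool_pos: [0.4451, 0.3084, 0.1288]
ee_rot: [3.141, -0.0, 1.082]
wrist_force: [0.2, 0.2, -0.2]
width: 0.0937
```

>>> step_arm(increments="0 0 0 0 0 0;0 0 0 0 0 0;0 0 0 0 0 0")

```text
time: 61.35
tool_pos: [0.4467, 0.3066, 0.1287]
ee_rot: [3.141, 0.0, 1.082]
wrist_force: [-0.9, -0.7, -0.4]
width: 0.094
```

```bash
python3 -c "
from h import *
o=get_obs();print(o['time'],o['tool_pos'])
im=snapshot('top')[:,:,::-1]
cv2.imwrite('pics/fin.png',cv2.resize(im[165:285,255:435],None,fx=4.4,fy=4.4,interpolation=cv2.INTER_CUBIC))"
```

```text
61.35 [0.44673656 0.30663336 0.12867401]
```

View pics/fin.png

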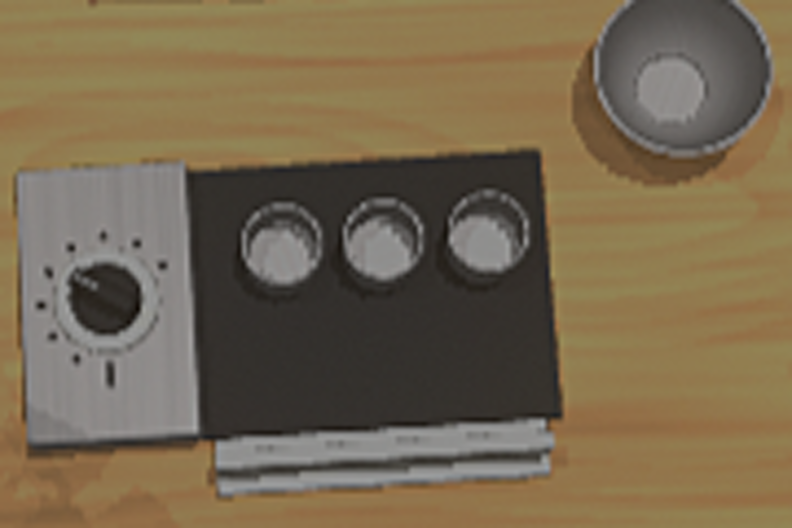

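The pointer lies towards the 4th dot at (48,272), the rail is flush, and the moulds and bowl are in place. Handing in.

```bash
python3 -c "
from bench import *
print(close_job(),get_obs()['time'])"
```

```text
the job is handed in; nothing more can be done
the job is handed in; nothing more can be done
```

The job is handed in at about 61 s of robot time, and the last top view showed everything in place; no verdict was reported.

- **Dial:** I turned it back from click 6 to off, and a close picture showed the white line pointing to the bar. At the end I turned it up 120°, and the pointer lies towards the fourth dot.
- **Rail:** It sits flush on the plate's front edge, seated by a light push against the plate. It looks centred to within about 1 mm. It was knocked aside once during the run, and I re-laid it before turning the dial up.
- **Moulds:** Three were present, and all stand upright, well inside the dark plate. The three rings in the blue tray had no floor, so I took them as look-alikes. I left those and the purple cups alone.
- **Bowl and jar:** I never touched either. The bowl is unmoved in the last picture; the jar was outside that picture's frame, so I did not check it at the end.

**Disagreement:** the reported tool position was about 36 mm lower than the real fingertips. My first grip on the dial therefore closed on empty air, with no contact. I corrected for the offset from then on, and every later grip and contact agreed with it.

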